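Tip a counter dispenser onto its back and restock it

ROBOT

A 6-joint arm with a two-finger parallel gripper is mounted at the origin on the work surface. World frame = base frame: x ahead of the robot, y to its left, z up, the work surface at z = 0. Lengths are in m, angles in rad, forces in N, time in s.
With the tool pointing down it reaches from about 0.375 to 0.9 m from the base axis. Payload 3.1 kg.
Tool frame: the origin (TCP) lies on the centre line of the jaws, within the pads' length; the fingertips stand 25 mm ahead of it and the grasp point (between the pads) lies 6 mm ahead of it; z points along the fingers, y is the line along which they close (so a half turn about z gives the same grasp; the last joint's range is limited). The gripper opens to 87 mm and grips with 3 to 60 N. Pads are 19 mm wide; open, the fingers measure 117 mm over their backs; the gripper's body (75 mm by 190 mm) begins 51 mm behind the grasp point.
Start: joints at [-1.308, 0.527, 1.433, -0, 1.181, -0.178], TCP at [0.267, -0.565, 0.248] pointing down, gripper open.
Joint ranges: [-3.08, 3.08], [-0.75, 2.2], [0.22, 2.44], [-1.43, 4.57], [0, 2.65], [-2.85, 2.85]. Speed limits (rad/s): [2.79, 2.79, 3.14, 3.14, 3.14, 3.14].

INTERFACE

Orientations are given as a unit quaternion [x, y, z, w].
In Python, from rig import robot, vision, job gives the robot as it stands.
- The arm moves only by the shell command python3 -m handwheel 'ROWS' [OPENING] [FORCE]. ROWS is JSON, a list of rows, each a list of 4 numbers: the shift along the tool's x, y, z as a fraction of full scale, then the turn about the tool's z as a fraction of full scale. A call has 1 to 20 rows; each row is the pose to reach, as a shift and turn from the pose commanded when the call began, along the tool's axes at that moment, turning the shorter way round; what a row does not reach only later rows make up. Full scale, the value 1, is 300 mm for a shift and 2 pi rad for a turn. A row lasts 1/12 s, in which the tool goes at most 41.7 mm and 7.16 degrees, less where a joint would pass 70% of its speed; a pose out of reach is approached as far as the arm can. A call with a number of a shift or a turn outside -1 to 1 is refused whole. A call with a gripper value outside its range is refused whole. OPENING is the opening in per cent of the stroke, from 0 (shut) to 100 (fully open), set as the call begins (- or left out, the last holds). The fingers move at their own pace and stop on an object; FORCE is the grip in N (left out, the last holds). Time passes only in rows, so rows that repeat a pose let the fingers close. It gives the time, the measured TCP pose, the force, the opening and the grip force at its end, in the units of the state.
- robot.get_obs(): the state, without advancing time (a new reading comes with each control period).
- vision.camera(name): name is "scene" or "side" or "wrist"; returns a dict with "frame" (420x560x3 uint8, red, green, blue), "K" (3x3 intrinsics, pixels), "k1" (the pictures are not rectified: a ray, as slopes to the right and down, at radius r is drawn at 1 + k1 r^2 times it, then the intrinsics apply), "cam_to_world" (4x4, takes a point from camera to world coordinates); the wrist camera has in their place "hand_eye" (4x4, takes a point from camera to tool coordinates, whose origin is the TCP and whose axes are the flange's). Camera axes: x right, y down, z forward; pixel columns grow to the right and rows downward; lengths in m; the calibration is good to about 2 mm. A picture is of the moment at which its call begins: read the wrist's pose just before it. There is no depth.
- job.hand_in(): hands the job in; it is judged then, once.
Trained networks look in the newest picture that a camera, given by its name, has taken for a name from the list of things; names that differ only in an ending like _2 or _b are one class to them, and where a whole thing is asked for, a point or a joint stands for the part that bears it (a point fixed in the world has none). Each returns a list of dicts, best first, with "conf" (0 to 1); they miss things now and then, are a little off and sometimes report something else, mostly with a low value. They report only what shows in the picture. A call takes as long as a camera call. They do not tell look-alikes from the thing itself.
- vision.look_for(camera, label): "point" ([row, column] in pixels, amid what is visible of it).
- vision.outline_of(camera, label): "mask" (420x560 bool, what is visible of it) and "point" ([row, column] in pixels, amid what is visible of it).
The state is a dict: "time": time; "q": joint angles; "joint_velocities": joint speeds; "joint_torque": joint torques, N m; "position": TCP position; "tool_rot": TCP orientation; "ft_force": force on the tool from outside, world axes, zero at the start; "moment": the same for the moment, N m; "grip_width": finger opening in m; "grip_force": force on a finger pad.
Only numpy, scipy, OpenCV 4.12 (cv2) and the standard library are available. Lean on these libraries where they do the work, as an engineer would, in place of code of your own. Each camera call takes 0.05 s, during which the arm holds its last target. There are 200 camera calls.

TASK

Under the counter lamp a white dispenser box stands on end. Tip it over onto its closed back, so that it lies on the counter with its opening facing up, then stand the slim dropper bottle upright inside it. Do not bump the lamp, and leave the two jars and the two canisters where they stand.

Things in the scene. Friction and masses are not known exactly. Their poses are not given: they have to be found in the camera images.
- dispenser: hollow white plastic box on end, 0.25 kg, walls 4 mm: 64 mm deep (x), 100 wide (y), 180 tall (z). Origin at the centre of its underside as it stands; x points from the open front (x = -32 mm) to the closed back (+32), z up its height. The front looks to the robot's left (+y), turned up to 35 degrees back towards the robot. Lying on its back, x points down, its walls stand 64 mm high and the inner floor is 4 mm above the counter.
- header (a point): middle of the dispenser's header: the solid panel 92 mm wide from z = 126 to 176 mm on its front face; axes as the dispenser's. Below it the front is open from z = 12 to 126 mm, 92 mm wide. A push of about 1 N here along the box's +x tips it: after about 60 mm of travel it falls over on its back by itself.
- lamp: fixed counter lamp, origin on the counter about where the dispenser stands. Its bar, 20 mm wide, runs along the lamp's x (away from the robot, turned 0 to 30 degrees to the left) from -100 to +265 mm, underside 298 and top 320 mm above the counter, over the middle of the dispenser; post (16 mm) and round foot (100 mm) at x = +257, y = +85 mm.
- bar (a point): underside of the lamp bar above the lamp's origin, 298 mm up. A tool pointing straight down hits the bar before the dispenser falls: tilt it 35 to 50 degrees, fingers reaching in under the bar from the dispenser's front side.
- bottle: slim white dropper bottle, 76 mm tall, 40 g: body 28 mm in diameter up to 46 mm, then a cap 23 mm in diameter from 50 to 64 mm, then a cone to a 10 mm tip. Origin at the centre of its underside, z up. It stands in a row with two squat jars on a 3 mm dark mat to the robot's right, places swapped at random, 80 mm apart.
- jar0: squat white jar, 36 mm in diameter, 42 mm tall, on the mat; origin at the centre of its underside. Leave it alone.
- jar1: a second squat jar, same as the first. Leave it alone.
- canister0: standing white tube with a blue cap, 37 mm in diameter, 142 mm tall, beyond the place where the dispenser falls; origin at the centre of its underside. Leave it alone.
- canister1: standing white tube with a blue cap, 37 mm in diameter, 122 mm tall, next to the other; origin at the centre of its underside. Leave it alone.
Things that resemble listed ones, but are neither listed nor needed, are in the scene too. Leave any blue or green look-alike of the dispenser alone. Leave any purple look-alike of the bottle alone.

How it is judged:
On the way, in this order (a step that is already met when the one before it is completed fails the run):
1. the dispenser lies on its closed back, opening up (angle between dispenser's own x axis and vertical above 3 rad and linear speed of dispenser below 0.05 m/s), for 0.2 s.
2. the bottle stands upright inside the dispenser (angle between dispenser's own x axis and vertical above 3 rad and z of bottle in the frame of dispenser between 0.012 and 0.176 m and y of bottle in the frame of dispenser between -0.046 and 0.046 m and x of bottle in the frame of dispenser above 0.018 m and angle between bottle's own z axis and vertical below 0.2 rad), for 0.2 s.
At the end, for the whole second after the job is handed in: The dispenser lies flat on its closed back (within 8 degrees), opening up, and the dropper bottle stands upright (within 11 degrees) on its inner floor, both at rest (all of step 2 and linear speed of each of dispenser, bottle below 0.03 m/s and angular speed of each of dispenser, bottle below 0.3 rad/s); the robot touches nothing.
It fails at once if a jar or canister is tipped over or shifted more than 25 mm (distance of any of jar0, jar1, canister0, canister1 from where it was at the start of the episode above 0.025 m or angle between any of jar0, jar1, canister0, canister1's own z axis and vertical above 0.6 rad).
It fails at once if the lamp is bumped (more than 3 N) (contact force between any of the arm, the fingers and lamp above 3 N).
It also fails if it takes over 72 s, if anything falls off the work surface, if the arm or the gripper's body presses on something with over 40 N, if the wrist force passes 120 N, or if a joint passes its speed limit or range.

## Working session

There is one attempt and no reset: what is moved stays moved. The work goes in short steps, Python scripts to look and compute and a shell command to move; the robot and the scene stay as the last step left them, time stands still between calls to the robot, and variables do not carry over. Pictures are saved under pics/ and viewed, at most 10 in all, crops included, and the job is handed in when it is done.

```bash
mkdir -p pics; ls
cat > h.py <<'E'
import numpy as np, cv2
from scipy.spatial.transform import Rotation as R
from rig import robot, vision, job
def pose():
    o=robot.get_obs(); T=np.eye(4); T[:3,:3]=R.from_quat(o['tool_rot']).as_matrix(); T[:3,3]=o['position']; return T
def cam(n):
    T=pose(); c=vision.camera(n); c['T']=c['cam_to_world'] if 'cam_to_world' in c else T@c['hand_eye']; return c
def ray(c,p):  # p=[row,col]
    K=c['K']; d=np.array([(p[1]-K[0,2])/K[0,0],(p[0]-K[1,2])/K[1,1]]); u=d.copy()
    for _ in range(20): u=d/(1+c['k1']*(u@u))
    v=c['T'][:3,:3]@np.r_[u,1]; return c['T'][:3,3],v/np.linalg.norm(v)
def onz(c,p,z):
    o,v=ray(c,p); return o+v*(z-o[2])/v[2]
def proj(c,P):
    q=np.linalg.inv(c['T'])@np.r_[P,1]; u=q[:2]/q[2]; u=u*(1+c['k1']*(u@u)); return (c['K'][:2,:2]@u+c['K'][:2,2])[::-1]
def tri(rs):
    A=0;b=0
    for o,v in rs:
        M=np.eye(3)-np.outer(v,v); A=A+M; b=b+M@o
    return np.linalg.solve(A,b)
E
python3 - <<'E'
from h import *
np.set_printoptions(precision=3,suppress=True)
o=robot.get_obs(); print(o['time'],o['position'],o['tool_rot'])
ims=[]
for n in ['scene','side']:
    c=cam(n); cv2.imwrite(f'pics/{n}.png',c['frame'][:,:,::-1]); print(n,c['T'])
    for l in ['dispenser','header','lamp','bar','bottle','jar0','canister0']:
        f=vision.look_for(n,l)
        print(l,[(np.round(d['point']).astype(int).tolist(),round(d['conf'],2)) for d in f[:4]])
E
```

```text
pics
0.0 [ 0.267 -0.564  0.247] [ 0.976  0.219 -0.    -0.001]
scene [[-0.821  0.334 -0.463  1.219]
 [ 0.571  0.479 -0.667  0.877]
 [-0.001 -0.811 -0.584  0.994]
 [ 0.     0.     0.     1.   ]]
dispenser [([243, 343], 0.91), ([183, 316], 0.83), ([246, 397], 0.78), ([199, 254], 0.47)]
header [([183, 318], 0.97), ([249, 399], 0.7), ([245, 340], 0.65)]
lamp [([263, 321], 0.81)]
bar [([266, 323], 0.81), ([201, 251], 0.21)]
bottle [([200, 253], 0.73), ([218, 263], 0.58), ([267, 321], 0.3)]
jar0 [([195, 273], 0.58), ([208, 228], 0.55), ([197, 254], 0.49)]
canister0 [([270, 268], 0.98), ([275, 247], 0.92), ([207, 227], 0.32)]
side [[ 0.998 -0.052  0.031  0.519]
 [-0.057 -0.647  0.761 -0.86 ]
 [-0.019 -0.761 -0.648  0.894]
 [ 0.     0.     0.     1.   ]]
dispenser [([188, 195], 0.96), ([208, 245], 0.68)]
header [([282, 188], 0.79), ([206, 244], 0.64), ([187, 195], 0.62), ([353, 260], 0.42)]
lamp [([134, 311], 0.61)]
bar [([135, 312], 0.93)]
bottle [([317, 277], 0.71), ([353, 258], 0.59)]
jar0 [([361, 217], 0.81), ([359, 298], 0.54), ([135, 312], 0.41)]
canister0 [([206, 244], 0.74), ([226, 318], 0.61), ([235, 344], 0.6)]
```

View pics/scene.png

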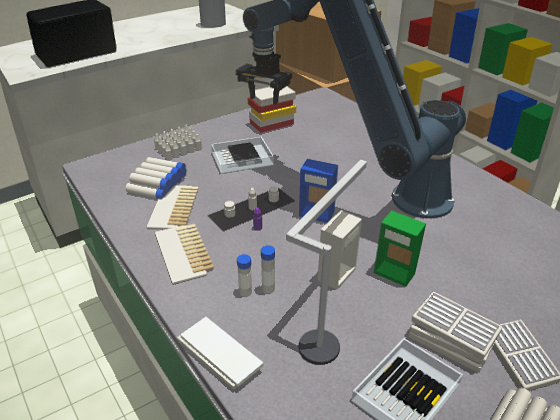

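View pics/side.png

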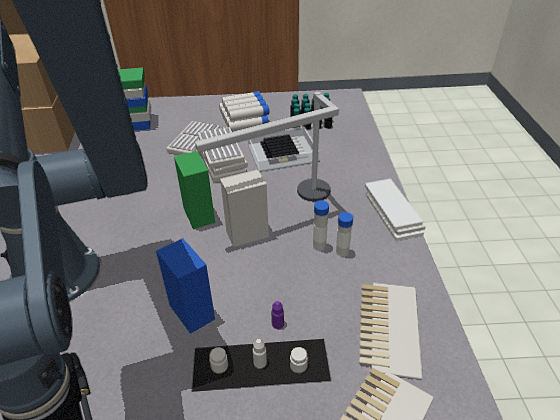

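The white dispenser is at about (250,340) in the scene image and (208,245) in the side image, with the lamp bar above it. The bottle is the middle of the row, at (200,253) and (353,260), and the canisters are at (270,268)/(275,247). Next I fit the poses from the masks.

```bash
cat > fit.py <<'E'
from h import *
from scipy.optimize import minimize
def box(a,b): return np.array([[x,y,z] for x in (a[0],b[0]) for y in (a[1],b[1]) for z in (a[2],b[2])],float)
def cyl(x,y,r,z0,z1): return np.array([[x+r*np.cos(t),y+r*np.sin(t),z] for t in np.arange(0,6.28,.3) for z in (z0,z1)])
DISP=[box((-.032,-.05,0),(.032,.05,.18))]
LAMP=[box((-.1,-.01,.298),(.265,.01,.32)),box((.247,.0,.298),(.267,.085,.32)),cyl(.257,.085,.008,0,.32),cyl(.257,.085,.05,0,.012)]
def render(c,parts,p):
    m=np.zeros((420,560),np.uint8); C,S=np.cos(p[2]),np.sin(p[2]); M=np.array([[C,-S,0],[S,C,0],[0,0,1]])
    for P in parts:
        q=np.array([proj(c,M@v+[p[0],p[1],0])[::-1] for v in P]); h=cv2.convexHull(np.float32(q))
        cv2.fillConvexPoly(m,np.int32(np.round(h*16)),1,shift=4)
    return m>0
def fit(cs,ms,parts,p0,hull=False,ig=None):
    def cost(p):
        s=0
        for i,(c,m) in enumerate(zip(cs,ms)):
            r=render(c,parts,p)
            if ig is not None: k=~ig[i]; r=r&k; m=m&k
            s+=1-(r&m).sum()/max(1,(r|m).sum())
        return s
    best=None
    for y0 in p0[2]:
        r=minimize(cost,[p0[0],p0[1],y0],method='Nelder-Mead',options=dict(initial_simplex=np.array([[p0[0],p0[1],y0],[p0[0]+.03,p0[1],y0],[p0[0],p0[1]+.03,y0],[p0[0],p0[1],y0+.2]]),xatol=2e-4,fatol=1e-4))
        print(np.round(r.x,4),round(r.fun,3))
        if best is None or r.fun<best.fun: best=r
    return best.x
def near(n,l,p):
    f=[d for d in vision.outline_of(n,l) if np.hypot(*(np.array(d['point'])-p))<30]
    return f[0] if f else None
E
python3 - <<'E'
from fit import *
np.set_printoptions(precision=4,suppress=True)
cs=[cam(n) for n in('scene','side')]
px={'lamp':[(263,321),(134,311)],'dispenser':[(244,341),(207,244)],'bottle':[(200,253),(353,259)],'jar0':[(208,229),(361,217)],'jar1':[(195,273),(359,298)],'canister0':[(275,247),(235,344)],'canister1':[(270,268),(226,318)]}
M={}
for l,pp in px.items():
    M[l]=[near(n,l,p) for n,p in zip(('scene','side'),pp)]
    print(l,[None if d is None else (np.round(d['point'],1),d['conf'],d['mask'].sum()) for d in M[l]])
    if l not in('lamp','dispenser') and all(M[l]):
        print(tri([ray(c,d['point']) for c,d in zip(cs,M[l])]))
for l in ('jar0','jar1'):pass
lm=[d['mask'] if d else np.zeros((420,560),bool) for d in M['lamp']]
dm=[d['mask'] for d in M['dispenser']]
p=onz(cs[1],(235,247),0); print('disp0',p)
dp=fit(cs,dm,DISP,(p[0],p[1],[-1.4,-1.1]),ig=lm)
lp=fit(cs,lm,LAMP,(dp[0],dp[1],[.1,.4]))
np.savez('fit.npz',d=dp,l=lp)
o=[]
for c in cs:
    im=c['frame'][:,:,::-1].copy()
    for pr,pt,col in((DISP,dp,(0,0,255)),(LAMP,lp,(0,255,0))):
        k,_=cv2.findContours(render(c,pr,pt).astype(np.uint8),0,1); cv2.drawContours(im,k,-1,col,1)
    o.append(im)
v=np.hstack([cv2.resize(o[0][140:370,210:410],None,fx=2,fy=2),cv2.resize(o[1][80:310,170:370],None,fx=2,fy=2)]); cv2.imwrite('pics/fit.png',v)
E
```

```text
lamp [(array([265.4, 322.4]), 0.86, np.int64(3181)), (array([133. , 312.9]), 0.8, np.int64(2723))]
dispenser [(array([243.8, 341.7]), 0.98, np.int64(2164)), (array([207.7, 246.6]), 0.75, np.int64(2973))]
bottle [(array([220.5, 262.9]), 0.61, np.int64(174)), (array([351.1, 257.9]), 0.74, np.int64(340))]
[ 0.4944 -0.2391 -0.0263]
jar0 [(array([208.9, 226.7]), 0.43, np.int64(146)), (array([362.1, 218.6]), 0.63, np.int64(407))]
[ 0.4922 -0.3218  0.0115]
jar1 [(array([194.3, 274.4]), 0.52, np.int64(136)), (array([361.2, 298.5]), 0.77, np.int64(359))]
[ 0.5125 -0.2723  0.0428]
canister0 [(array([268.8, 273.1]), 0.7, np.int64(541)), (array([223.6, 319.2]), 0.77, np.int64(670))]
[0.6618 0.0582 0.0743]
canister1 [(array([268.8, 273.1]), 0.7, np.int64(541)), (array([223.6, 319.2]), 0.77, np.int64(670))]
[0.6618 0.0582 0.0743]
disp0 [0.4794 0.1068 0.    ]
[ 0.4791  0.113  -1.2536] 0.078
[ 0.4784  0.1129 -1.2401] 0.08
[0.4757 0.1113 0.3912] 0.35
[0.473  0.1119 0.3846] 0.353
```

View pics/fit.png

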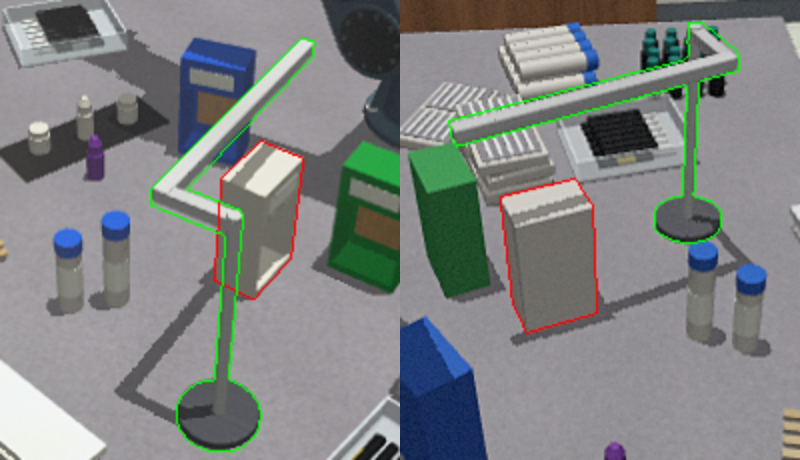

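The fits match the outlines closely. The dispenser is at (0.479, 0.113) with yaw -1.25, and the lamp is at (0.475, 0.112) with yaw 0.388. The moves have no tilt axis, so I'll check the tool's usage text and see how it handles a pose out of reach.

```bash
python3 -m handwheel '[[0,0.2,-0.3,0],[0,0.4,-0.4,0],[0,0.6,-0.4,0],[0,0.8,-0.4,0],[0,0.9,-0.4,0],[0,1,-0.4,0],[0,1,-0.4,0],[0,1,-0.4,0],[0,1,-0.4,0]]' 0; python3 -c "
from h import *
print(robot.get_obs()['q']);print(pose())"
```

```text
time: 2.35
position: [0.3861, -0.8145, 0.3415]
tool_rot: [0.976, 0.219, 0.0, -0.008]
ft_force: [-0.5, 1.4, -5.9]
grip_width: 0.0347
grip_force: 0.0
[-1.25229656  0.99011444  0.23552553  0.00234597  1.93163936 -0.12264862]
[[ 0.90392113  0.42768984 -0.00282773  0.38608392]
 [ 0.42767944 -0.9037961   0.01558526 -0.81448871]
 [ 0.00410997 -0.0152972  -0.99987454  0.34150517]
 [ 0.          0.          0.          1.        ]]
```

The arm stopped at about 0.90 m with the elbow near its limit and the tool tilted by about 0.9°. I'll push further out to see whether it tilts more.

```bash
python3 -m handwheel '[[0,0.3,0,0],[0,0.6,0,0],[0,1,0,0],[0,1,0,0],[0,1,0,0],[0,1,0,0]]' ; python3 -c "
from h import *
print(robot.get_obs()['q']);print(pose())"
```

```text
time: 2.85
position: [0.3992, -0.844, 0.3079]
tool_rot: [0.975, 0.219, 0.005, 0.023]
ft_force: [-0.8, 0.2, 0.1]
grip_width: 0.0013
grip_force: 0.0
[-1.24990931  1.03528003  0.21831879  0.00587233  1.84019297 -0.11918872]
[[ 9.03996088e-01  4.27051799e-01  2.04409766e-02  3.99170822e-01]
 [ 4.27540702e-01 -9.02946317e-01 -4.35533635e-02 -8.44010424e-01]
 [-1.42437653e-04  4.81114197e-02 -9.98841965e-01  3.07875745e-01]
 [ 0.00000000e+00  0.00000000e+00  0.00000000e+00  1.00000000e+00]]
```

It does tilt as the target goes further out of reach. Next I check whether the tilt holds when I come back in.

```bash
python3 -m handwheel '[[0,-0.1,0,0],[0,-0.2,0,0],[0,-0.3,0,0],[0,-0.3,0,0]]' ; python3 -c "
from h import *
print(robot.get_obs()['q']);print(pose())"
```

```text
time: 3.18
position: [0.3579, -0.7539, 0.3004]
tool_rot: [0.976, 0.219, 0.004, 0.015]
ft_force: [0.6, 0.1, -0.8]
grip_width: 0.0004
grip_force: 0.0
[-1.26294519  0.80376534  0.73518136  0.00598947  1.57257666 -0.13415698]
[[ 0.90383725  0.42761976  0.01481764  0.35794609]
 [ 0.42787214 -0.90344079 -0.02683591 -0.7538926 ]
 [ 0.00191129  0.03059535 -0.99953003  0.30037347]
 [ 0.          0.          0.          1.        ]]
```

The tilt persists because the command restarts from the pose reached, so repeated pushes at the reach limit build it up. I'll measure how much each one adds.

```bash
cat > st.py <<'E'
from h import *
o=robot.get_obs();z=pose()[:3,2]
print('  t',o['time'],'q',np.round(o['q'],2),'tilt',round(np.degrees(np.arccos(-z[2])),2),'az',round(np.degrees(np.arctan2(z[1],z[0])),1))
E
m="python3 -m handwheel"
python3 -m handwheel '[[0,1,0,0],[0,1,0,0],[0,1,0,0],[0,1,0,0],[0,1,0,0],[0,1,0,0]]' | grep pos; python3 st.py
python3 -m handwheel '[[0,1,0,0],[0,1,0,0],[0,1,0,0]]' | grep pos; python3 st.py
python3 -m handwheel '[[0,1,0,0],[0,1,0,0],[0,1,0,0]]' | grep pos; python3 st.py
python3 -m handwheel '[[0,1,0,0]]' | grep pos; python3 st.py
python3 -m handwheel '[[0,1,0,0]]' | grep pos; python3 st.py
```

```text
position: [0.4067, -0.8602, 0.2821]
  t 3.6833 q [-1.25  1.06  0.22  0.01  1.78 -0.12] tilt 4.64 az -64.9
position: [0.413, -0.8734, 0.265]
  t 3.9333 q [-1.25  1.08  0.22  0.01  1.73 -0.12] tilt 6.54 az -64.9
position: [0.4186, -0.8852, 0.2496]
  t 4.1833 q [-1.25  1.1   0.22  0.02  1.68 -0.12] tilt 8.29 az -64.8
position: [0.4221, -0.8927, 0.2465]
  t 4.2667 q [-1.25  1.11  0.22  0.02  1.65 -0.12] tilt 9.77 az -64.8
position: [0.4258, -0.9004, 0.2448]
  t 4.35 q [-1.25  1.11  0.22  0.02  1.62 -0.12] tilt 11.37 az -64.7
```

Single-row pushes tilt it about 1.6° each. Before going on I check what lies under that area.

Run:
```python
from h import *
np.set_printoptions(precision=3,suppress=True)
c=cam('scene')
for p in [(128,275),(92,275),(160,240),(155,175),(68,10),(85,120)]: print(p,onz(c,p,0),onz(c,p,.1))
for P in [(.4258,-.9,.245),(.27,-.95,.2),(.27,-.95,0)]: print(P,proj(c,P))
```

```text
(128, 275) [ 0.114 -0.711  0.   ] [ 0.225 -0.551  0.1  ]
(92, 275) [-0.102 -1.021  0.   ] [ 0.031 -0.83   0.1  ]
(160, 240) [ 0.372 -0.571  0.   ] [ 0.457 -0.426  0.1  ]
(155, 175) [ 0.557 -0.749  0.   ] [ 0.624 -0.585  0.1  ]
(68, 10) [ 0.908 -2.234  0.   ] [ 0.939 -1.921  0.1  ]
(85, 120) [ 0.479 -1.559 -0.   ] [ 0.553 -1.314  0.1  ]
(0.4258, -0.9, 0.245) [ 75.432 182.04 ]
(0.27, -0.95, 0.2) [ 73.721 211.412]
(0.27, -0.95, 0) [116.976 214.415]
```

Clear at that height. I swing the azimuth to about -74° first, then keep tilting.

```bash
python3 -m handwheel '[[-0.13,-0.03,-0.05,0],[-0.26,-0.06,-0.1,0],[-0.4,-0.1,-0.15,0],[-0.53,-0.1,-0.15,0]]' | grep pos; python3 st.py
python3 -m handwheel '[[0,1,0,0]]' | grep -c pos
python3 -m handwheel '[[0,1,0,0]]' | grep -c pos
python3 -m handwheel '[[0,1,0,0]]' | grep -c pos
python3 -m handwheel '[[0,1,0,0]]' | grep -c pos
python3 -m handwheel '[[0,1,0,0]]' | grep -c pos
python3 -m handwheel '[[0,1,0,0]]' | grep -c pos
python3 -m handwheel '[[0,1,0,0]]' | grep pos; python3 st.py
```

```text
position: [0.2685, -0.932, 0.2893]
  t 4.7333 q [-1.42  1.02  0.32  0.06  1.61 -0.29] tilt 11.61 az -65.1
1
1
1
1
1
1
position: [0.326, -0.9801, 0.2955]
  t 5.3167 q [-1.38  1.07  0.22  0.07  1.48 -0.24] tilt 21.48 az -68.5
```

```bash
python3 -m handwheel '[[-0.25,1,0,0]]' | grep -c pos
python3 -m handwheel '[[-0.25,1,0,0]]' | grep -c pos
python3 -m handwheel '[[-0.25,1,0.1,0]]' | grep -c pos
python3 -m handwheel '[[-0.25,1,0.1,0]]' | grep -c pos
python3 -m handwheel '[[-0.25,1,0.1,0]]' | grep -c pos
python3 -m handwheel '[[-0.25,1,0.1,0]]' | grep pos; python3 st.py
python3 -m handwheel '[[-0.25,1,0.1,0]]' | grep -c pos
python3 -m handwheel '[[-0.25,1,0.1,0]]' | grep -c pos
python3 -m handwheel '[[-0.25,1,0.1,0]]' | grep -c pos
python3 -m handwheel '[[-0.25,1,0.2,0]]' | grep -c pos
python3 -m handwheel '[[-0.25,1,0.2,0]]' | grep -c pos
python3 -m handwheel '[[-0.25,1,0.2,0]]' | grep pos; python3 st.py
```

```text
1
1
1
1
1
position: [0.3092, -1.0244, 0.3257]
  t 5.8167 q [-1.41  1.06  0.22  0.1   1.34 -0.27] tilt 30.69 az -70.0
1
1
1
1
1
position: [0.2977, -1.0581, 0.3688]
  t 6.3167 q [-1.43  1.04  0.22  0.13  1.21 -0.3 ] tilt 39.53 az -70.9
```

Two more single rows bring it to about 42°. Then I work out the wrist angles for the push, to choose which way to roll the fingers.

```bash
python3 -m handwheel '[[-0.25,1,0.2,0]]' | grep -c pos
python3 -m handwheel '[[-0.25,1,0.2,0]]' | grep pos; python3 st.py
python3 - <<'E'
from h import *
np.set_printoptions(precision=3,suppress=True)
R0=np.array([[0,-1,0],[1,0,0],[0,0,1.]])
q=robot.get_obs()['q']; T=pose()
m=(R.from_euler('ZYZYZ'[:3],[q[0],q[1]+q[2],q[3]])*R.from_euler('YZ',[q[4],q[5]])).as_matrix()@R0
print('model err',np.degrees(np.linalg.norm(R.from_matrix(m.T@T[:3,:3]).as_rotvec()))); print(T)
for turn in (0,90,-90):
  D=T[:3,:3]@R.from_euler('z',turn,degrees=True).as_matrix()
  for q1 in (.1,.4,.7):
    for s in (1.6,1.9,2.2):
      w=(R.from_euler('ZY',[q1,s]).inv()*R.from_matrix(D@R0.T)).as_euler('ZYZ')
      print(turn,q1,s,w)
E
```

```text
1
position: [0.2936, -1.0673, 0.386]
  t 6.4833 q [-1.44  1.03  0.22  0.14  1.17 -0.3 ] tilt 42.38 az -71.2
model err 2.257208650559994e-14
[[ 0.917  0.335  0.217  0.294]
 [ 0.393 -0.662 -0.638 -1.067]
 [-0.071  0.67  -0.739  0.386]
 [ 0.     0.     0.     1.   ]]
0 0.1 1.6 [-0.73   1.397  1.316]
0 0.1 1.9 [-0.791  1.178  1.531]
0 0.1 2.2 [-0.913  0.979  1.787]
0 0.4 1.6 [-0.738  1.598  1.539]
0 0.4 1.9 [-0.755  1.377  1.743]
0 0.4 2.2 [-0.821  1.165  1.965]
0 0.7 1.6 [-0.7    1.796  1.766]
0 0.7 1.9 [-0.679  1.564  1.958]
0 0.7 2.2 [-0.702  1.332  2.15 ]
90 0.1 1.6 [-0.73   1.397  2.887]
90 0.1 1.9 [-0.791  1.178  3.102]
90 0.1 2.2 [-0.913  0.979 -2.925]
90 0.4 1.6 [-0.738  1.598  3.11 ]
90 0.4 1.9 [-0.755  1.377 -2.969]
90 0.4 2.2 [-0.821  1.165 -2.747]
90 0.7 1.6 [-0.7    1.796 -2.946]
90 0.7 1.9 [-0.679  1.564 -2.755]
90 0.7 2.2 [-0.702  1.332 -2.562]
-90 0.1 1.6 [-0.73   1.397 -0.255]
-90 0.1 1.9 [-0.791  1.178 -0.04 ]
-90 0.1 2.2 [-0.913  0.979  0.216]
-90 0.4 1.6 [-0.738  1.598 -0.032]
-90 0.4 1.9 [-0.755  1.377  0.172]
-90 0.4 2.2 [-0.821  1.165  0.394]
-90 0.7 1.6 [-0.7    1.796  0.196]
-90 0.7 1.9 [-0.679  1.564  0.387]
-90 0.7 2.2 [-0.702  1.332  0.579]
```

The wrist model is exact, and turning -90° keeps the wrist in range. I'll fit the green look-alike as well and compute the push waypoints with clearances.

Run:
```python
from fit import *
np.set_printoptions(precision=4,suppress=True)
cs=[cam(n) for n in('scene','side')]
g=[near('scene','dispenser',(247,398)),near('side','dispenser',(188,195))]
print([None if a is None else a['conf'] for a in g])
p=onz(cs[1],(215,200),0)
gp=fit(cs,[a['mask'] for a in g],DISP,(p[0],p[1],[-1.5,-1.1,-.8]))
print('green',gp)
f=np.load('fit.npz'); dp,lp=f['d'],f['l']
ux=np.array([np.cos(dp[2]),np.sin(dp[2]),0]); T=pose()
D=T[:3,:3]@R.from_euler('z',-90,degrees=True).as_matrix(); print('D',D)
def W(bx,z): # tip centre
    tip=np.r_[dp[:2],z]+bx*ux*[1,1,0]; return tip-.025*D[:,2]
for n,bx,z in(('pre',-.075,.147),('contact',-.039,.147),('end',.03,.147)):
    t=W(bx,z); print(n,t)
    def loc(P,p): C,S=np.cos(p[2]),np.sin(p[2]); d=P-[p[0],p[1],0]; return np.array([C*d[0]+S*d[1],-S*d[0]+C*d[1],d[2]])
    # body box in tool coords: z from -45mm back, x ±37.5, y±95 ; sample vs green & bar
    G=np.array([[x,y,z] for x in np.linspace(-.0375,.0375,16) for y in np.linspace(-.095,.095,30) for z in np.linspace(-.3,-.045,40)])
    Wd=t+G@D.T
    def d2(parts): return 1e3*min(np.min(np.linalg.norm(np.maximum(0,np.abs(np.array([loc(w,pp) for w in Wd])-c)-h),axis=1)) for c,h,pp in parts)
    print(' green mm',d2([((0,0,.09),(.032,.05,.09),gp)]),'bar mm',d2([((.0825,0,.309),(.1825,.01,.011),lp)]))
print('cur',T[:3,3])
```

```text
[0.73, 0.73]
[ 0.3392  0.201  -1.6459] 0.453
[ 0.3429  0.2041 -1.6294] 0.453
[0.3429 0.2031 0.3209] 0.052
green [0.3429 0.2031 0.3209]
D [[-0.3357  0.9168  0.2164]
 [ 0.6628  0.3931 -0.6373]
 [-0.6693 -0.0706 -0.7396]]
pre [0.4503 0.2002 0.1655]
 green mm 0.0 bar mm 106.89966601859828
contact [0.4615 0.1659 0.1655]
 green mm 0.0 bar mm 80.17261750804735
end [0.483  0.1004 0.1655]
 green mm 27.72284360187199 bar mm 29.23230405385925
cur [ 0.2936 -1.0668  0.3864]
```

```bash
cat > srch.py <<'E'
from h import *
gp=np.array([.3429,.2031,.3209]); f=np.load('fit.npz'); dp,lp=f['d'],f['l']
ux=np.array([np.cos(dp[2]),np.sin(dp[2]),0]); uy=np.array([-ux[1],ux[0],0]); T=pose()
G=np.array([[x,y,z] for x in np.linspace(-.0375,.0375,6) for y in np.linspace(-.095,.095,13) for z in np.linspace(-.25,-.045,14)])
def loc(P,p): C,S=np.cos(p[2]),np.sin(p[2]); d=P-[p[0],p[1],0]; return np.c_[C*d[:,0]+S*d[:,1],-S*d[:,0]+C*d[:,1],d[:,2]]
def sd(W,c,h,p):
    q=np.abs(loc(W,p)-c)-h; return 1e3*np.min(np.linalg.norm(np.maximum(q,0),axis=1)+np.minimum(q.max(1),0))
if __name__=='__main__':
  for turn in (-120,-105,-90,-75,-60,-45,-30,0):
    D=T[:3,:3]@R.from_euler('z',turn,degrees=True).as_matrix()
    for off in (0,.02,.035):
      for z in (.147,.16):
        r=[]
        for bx in (-.06,-.039,0,.026):
          t=np.r_[dp[:2],z]+bx*ux+off*uy-.025*D[:,2]; Wd=t+G@D.T
          r+=[sd(Wd,(0,0,.09),(.032,.05,.09),gp),sd(Wd,(.0825,0,.309),(.1825,.01,.011),lp)]
        print(turn,off,z,np.round(r).astype(int))
E
python3 srch.py
```

```text
-120 0 0.147 [19 55 19 40 33 11 48 -5]
-120 0 0.16 [31 47 31 31 39  5 54 -4]
-120 0.02 0.147 [28 54 28 39 45 10 60 -5]
-120 0.02 0.16 [40 45 40 30 51  5 66 -4]
-120 0.035 0.147 [35 54 35 38 53  9 68 -5]
-120 0.035 0.16 [46 44 46 29 60  5 75 -4]
-105 0 0.147 [11 73 11 58 22 29 39 10]
-105 0 0.16 [22 65 22 49 29 20 47  5]
-105 0.02 0.147 [14 72 14 57 30 28 46  9]
-105 0.02 0.16 [27 63 27 48 36 20 54  5]
-105 0.035 0.147 [18 72 18 56 35 27 52  8]
-105 0.035 0.16 [31 63 31 47 42 19 60  5]
-90 0 0.147 [-1 96 -1 80  9 51 26 32]
-90 0 0.16 [11 87 11 72 14 43 34 24]
-90 0.02 0.147 [ 0 95  0 79 12 50 28 31]
-90 0.02 0.16 [13 86 13 71 17 42 36 23]
-90 0.035 0.147 [ 5 94  5 78 13 49 29 30]
-90 0.035 0.16 [14 85 14 70 19 41 37 23]
-75 0 0.147 [-16  83 -16  67  -6  39   7  20]
-75 0 0.16 [-3 74 -3 58 -3 30 12 11]
-75 0.02 0.147 [-2 82 -2 66  0 38  7 20]
-75 0.02 0.16 [ 0 73  0 57  0 29 12 10]
-75 0.035 0.147 [12 81 12 65 14 37 17 19]
-75 0.035 0.16 [15 72 15 56 15 28 20  9]
-60 0 0.147 [-12  63 -12  47  -9  19  -4   4]
-60 0 0.16 [-8 54 -8 38 -8 11 -4 -5]
-60 0.02 0.147 [-1 61 -1 46  4 18 11  4]

[... 151 characters left out ...]
  -8   4  -1  -5]
-45 0 0.16 [-5 39 -5 23 -5  0 -1 -7]
-45 0.02 0.147 [-2 47 -2 31  1  4 11 -3]
-45 0.02 0.16 [ 3 38  3 22  3 -1 14 -9]
-45 0.035 0.147 [ 6 46  6 30 11  4 21 -3]
-45 0.035 0.16 [ 13  37  13  21  16  -2  27 -10]
-30 0 0.147 [-18  39 -18  24  -9  -2  -1  -5]
-30 0 0.16 [-6 30 -6 15 -6 -6  1 -7]
-30 0.02 0.147 [ 2 38  2 23  2 -2  6 -5]
-30 0.02 0.16 [ 2 29  2 13  2 -7 10 -7]
-30 0.035 0.147 [17 37 17 22 17 -2 18 -5]
-30 0.035 0.16 [17 28 17 12 17 -7 19 -8]
0 0 0.147 [21 42 21 27 21 -2 21 -4]
0 0 0.16 [21 33 21 18 21 -3 21 -5]
0 0.02 0.147 [41 41 41 26 41 -2 41 -3]
0 0.02 0.16 [41 32 41 17 41 -3 41 -7]
0 0.035 0.147 [56 40 56 25 56 -2 56 -3]
0 0.035 0.16 [56 31 56 16 56 -4 56 -8]
```

I choose a turn of -95°, 10 mm off centre and tip height 158 mm, which leaves about 18 mm to both the green box and the bar. Now I compute the moves.

```bash
cat > way.py <<'E'
from h import *
def way(pts,turn=0):
    T=pose(); p=T[:3,3].copy()
    M=T[:3,:3]@R.from_euler('z',turn,degrees=True).as_matrix()
    for i,w in enumerate(pts):
        A=T[:3,:3] if i==0 else M
        d=np.array(w)-p; print(np.round(w,3),'rows',np.round(A.T@d/.3,3),'n>=',int(np.ceil(np.linalg.norm(d)/.0417))); p=np.array(w)
E
python3 - <<'E'
from way import *; from srch import dp,ux,uy
T=pose(); z=T[:3,2]
c=lambda bx: np.r_[dp[:2],.158]+bx*ux+.01*uy-.025*z
pre=c(-.060); pre2=pre-.15*z; P3=pre-.3*z
for bx in (-.039,.0,.026,.032): print(bx,c(bx))
way([(.34,-.80,.47),(.42,-.52,.52),(.45,-.22,.54),(.43,.05,.55),(.40,.30,.55),P3,pre2,pre,c(.028)],-95)
E
```

```text
-0.039 [0.47100147 0.1690675  0.17649017]
0.0 [0.48316416 0.13201256 0.17649017]
0.026 [0.49127262 0.10730926 0.17649017]
0.032 [0.4931438  0.1016085  0.17649017]
[ 0.34 -0.8   0.47] rows [ 0.472 -0.351 -0.739] n>= 7
[ 0.42 -0.52  0.52] rows [ 0.364  0.634 -0.66 ] n>= 8
[ 0.45 -0.22  0.54] rows [ 0.541  0.529 -0.665] n>= 8
[0.43 0.05 0.55] rows [ 0.569  0.341 -0.613] n>= 7
[0.4  0.3  0.55] rows [ 0.563  0.286 -0.553] n>= 7
[0.4   0.38  0.398] rows [0.502 0.184 0.203] n>= 5
[0.432 0.285 0.287] rows [-0.  -0.   0.5] n>= 4
[0.464 0.189 0.176] rows [0.  0.  0.5] n>= 4
[0.492 0.105 0.176] rows [-0.212 -0.044  0.197] n>= 3
```

```bash
python3 -m handwheel '[[0.07,-0.05,-0.1,-0.02],[0.14,-0.1,-0.2,-0.04],[0.2,-0.15,-0.3,-0.06],[0.27,-0.2,-0.42,-0.08],[0.34,-0.25,-0.53,-0.1],[0.4,-0.3,-0.63,-0.12],[0.472,-0.351,-0.739,-0.14],[0.472,-0.351,-0.739,-0.16],[0.472,-0.351,-0.739,-0.18],[0.472,-0.351,-0.739,-0.2],[0.472,-0.351,-0.739,-0.22],[0.472,-0.351,-0.739,-0.24],[0.472,-0.351,-0.739,-0.264],[0.472,-0.351,-0.739,-0.264]]' | grep pos; python3 st.py
python3 -m handwheel '[[0.364,0.634,-0.66,0],[0.364,0.634,-0.66,0],[0.364,0.634,-0.66,0],[0.364,0.634,-0.66,0],[0.364,0.634,-0.66,0],[0.364,0.634,-0.66,0],[0.364,0.634,-0.66,0],[0.364,0.634,-0.66,0]]' | grep pos; python3 st.py
python3 - <<'E'
from way import *; from srch import dp,ux,uy
T=pose(); z=T[:3,2]
c=lambda bx: np.r_[dp[:2],.158]+bx*ux+.01*uy-.025*z
pre=c(-.060)
way([(.45,-.22,.54),(.43,.05,.55),(.40,.30,.55),pre-.3*z],0)
E
```

```text
position: [0.3406, -0.7998, 0.4691]
  t 7.85 q [-1.31  0.5   1.07  0.06  0.84 -1.86] tilt 42.23 az -71.2
position: [0.4224, -0.5139, 0.5219]
  t 8.5167 q [-0.98  0.16  1.45 -0.23  0.83 -1.41] tilt 42.38 az -70.8
[ 0.45 -0.22  0.54] rows [ 0.532  0.519 -0.648] n>= 8
[0.43 0.05 0.55] rows [ 0.566  0.346 -0.612] n>= 7
[0.4  0.3  0.55] rows [ 0.561  0.291 -0.553] n>= 7
[0.398 0.38  0.398] rows [0.505 0.178 0.203] n>= 5
```

```bash
python3 -m handwheel '[[0.532,0.519,-0.648,0],[0.532,0.519,-0.648,0],[0.532,0.519,-0.648,0],[0.532,0.519,-0.648,0],[0.532,0.519,-0.648,0],[0.532,0.519,-0.648,0],[0.532,0.519,-0.648,0],[0.532,0.519,-0.648,0]]' | grep pos; python3 st.py
python3 -m handwheel '[[0.566,0.346,-0.612,0],[0.566,0.346,-0.612,0],[0.566,0.346,-0.612,0],[0.566,0.346,-0.612,0],[0.566,0.346,-0.612,0],[0.566,0.346,-0.612,0],[0.566,0.346,-0.612,0]]' | grep pos; python3 st.py
python3 -m handwheel '[[0.561,0.291,-0.553,0],[0.561,0.291,-0.553,0],[0.561,0.291,-0.553,0],[0.561,0.291,-0.553,0],[0.561,0.291,-0.553,0],[0.561,0.291,-0.553,0],[0.561,0.291,-0.553,0],[0.561,0.291,-0.553,0]]' | grep pos; python3 st.py
python3 - <<'E'
from way import *; from srch import dp,ux,uy
T=pose(); z=T[:3,2]; print(T)
c=lambda bx: np.r_[dp[:2],.158]+bx*ux+.01*uy-.025*z
pre=c(-.060)
way([pre-.3*z,pre-.12*z,pre],0)
E
```

```text
position: [0.4504, -0.2203, 0.5384]
  t 9.1833 q [-0.4  -0.03  1.6  -0.59  1.1  -0.78] tilt 42.23 az -70.6
position: [0.4311, 0.0471, 0.5479]
  t 9.7667 q [ 0.29  0.04  1.51 -0.74  1.56 -0.24] tilt 42.16 az -71.0
position: [0.4029, 0.2961, 0.547]
  t 10.4333 q [ 0.76  0.3   1.19 -0.71  1.92  0.07] tilt 42.28 az -71.2
[[-0.41857062  0.88185832  0.21708188  0.40292987]
 [ 0.62395297  0.45292028 -0.63682487  0.29606129]
 [-0.6599101  -0.1311073  -0.73981724  0.54701504]
 [ 0.          0.          0.          1.        ]]
[0.399 0.38  0.398] rows [0.507 0.181 0.185] n>= 5
[0.438 0.265 0.265] rows [-0.   0.   0.6] n>= 5
[0.464 0.189 0.176] rows [0.  0.  0.4] n>= 3
```

Everything tracks. I move in along the tool axis and check before contact.

```bash
python3 -m handwheel '[[0.507,0.181,0.185,0],[0.507,0.181,0.185,0],[0.507,0.181,0.185,0],[0.507,0.181,0.185,0],[0.507,0.181,0.185,0],[0.507,0.181,0.385,0],[0.507,0.181,0.585,0],[0.507,0.181,0.785,0],[0.507,0.181,0.785,0]]' 0; python3 st.py
python3 - <<'E'
from way import *; from srch import dp,ux,uy
T=pose(); z=T[:3,2]
c=lambda bx: np.r_[dp[:2],.158]+bx*ux+.01*uy-.025*z
way([c(-.060),c(-.04),c(.03)],0)
for n in('scene','side'):
  cv2.imwrite(f'pics/{n}2.png',cam(n)['frame'][:,:,::-1])
a,b=cv2.imread('pics/scene2.png'),cv2.imread('pics/side2.png')
cv2.imwrite('pics/pre.png',np.hstack([cv2.resize(a[100:330,220:420],None,fx=2,fy=2),cv2.resize(b[60:290,140:340],None,fx=2,fy=2)]))
E
```

```text
time: 11.18
position: [0.4364, 0.2698, 0.2774]
tool_rot: [0.468, 0.807, -0.236, 0.272]
ft_force: [0.8, -0.0, -0.8]
grip_width: 0.0007
grip_force: 0.0
  t 11.1833 q [ 0.68  0.53  1.58 -0.7   1.39  0.42] tilt 42.24 az -71.1
[0.464 0.189 0.177] rows [0.015 0.004 0.441] n>= 4
[0.471 0.17  0.177] rows [-0.048 -0.01   0.045] n>= 1
[0.492 0.103 0.177] rows [-0.169 -0.035  0.157] n>= 2
```

View pics/pre.png

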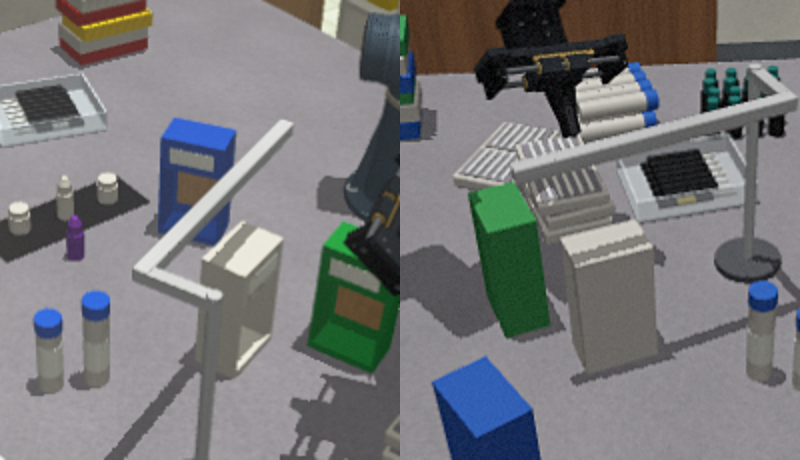

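The picture shows the fingers coming down behind the bar, with the white box upright and the green box clear. Next comes contact and a slow push.

```bash
python3 -m handwheel '[[0.005,0.001,0.13,0],[0.01,0.003,0.26,0],[0.015,0.004,0.39,0],[0.015,0.004,0.441,0],[0.003,0,0.453,0],[-0.009,-0.002,0.465,0],[-0.021,-0.004,0.475,0],[-0.033,-0.006,0.486,0]]' ; python3 st.py
python3 -m handwheel '[[-0.02,-0.004,0.018,0],[-0.04,-0.008,0.036,0],[-0.06,-0.012,0.055,0],[-0.08,-0.016,0.074,0],[-0.1,-0.02,0.092,0]]'; python3 st.py
python3 - <<'E'
from way import *; from srch import dp,ux,uy
T=pose(); z=T[:3,2]
c=lambda bx: np.r_[dp[:2],.158]+bx*ux+.01*uy-.025*z
print(ux@(T[:3,3]+.025*z-np.r_[dp[:2],0]))
way([c(.015),c(.03),c(.035)],0)
E
```

```text
time: 11.95
position: [0.4707, 0.1728, 0.1774]
tool_rot: [0.468, 0.807, -0.235, 0.273]
ft_force: [-0.1, -0.3, 0.6]
grip_width: 0.0006
grip_force: 0.0
  t 11.95 q [ 0.5   0.63  1.77 -0.85  1.09  0.53] tilt 42.25 az -70.9
time: 12.37
position: [0.4827, 0.1324, 0.1758]
tool_rot: [0.468, 0.807, -0.237, 0.272]
ft_force: [-0.4, -0.5, -0.7]
grip_width: 0.0002
grip_force: 0.0
  t 12.3667 q [ 0.42  0.62  1.81 -0.9   1.03  0.51] tilt 42.28 az -71.2
-0.0005042075650397908
[0.488 0.118 0.176] rows [-0.039 -0.007  0.033] n>= 1
[0.493 0.104 0.176] rows [-0.036 -0.008  0.034] n>= 1
[0.494 0.099 0.176] rows [-0.012 -0.003  0.011] n>= 1
```

```bash
python3 -m handwheel '[[-0.02,-0.004,0.018,0],[-0.039,-0.007,0.033,0],[-0.06,-0.012,0.053,0],[-0.077,-0.016,0.069,0],[-0.077,-0.016,0.069,0]]'; python3 st.py
python3 - <<'E'
from way import *
for n in('scene','side'):
  cv2.imwrite(f'pics/{n}2.png',cam(n)['frame'][:,:,::-1])
a,b=cv2.imread('pics/scene2.png'),cv2.imread('pics/side2.png')
cv2.imwrite('pics/push.png',np.hstack([cv2.resize(a[100:330,220:420],None,fx=2,fy=2),cv2.resize(b[60:290,140:340],None,fx=2,fy=2)]))
E
```

```text
time: 12.78
position: [0.4924, 0.1019, 0.1762]
tool_rot: [0.468, 0.807, -0.238, 0.271]
ft_force: [-0.8, 0.5, 0.2]
grip_width: 0.0007
grip_force: 0.0
  t 12.7833 q [ 0.36  0.61  1.83 -0.94  0.99  0.49] tilt 42.29 az -71.4
```

View pics/push.png

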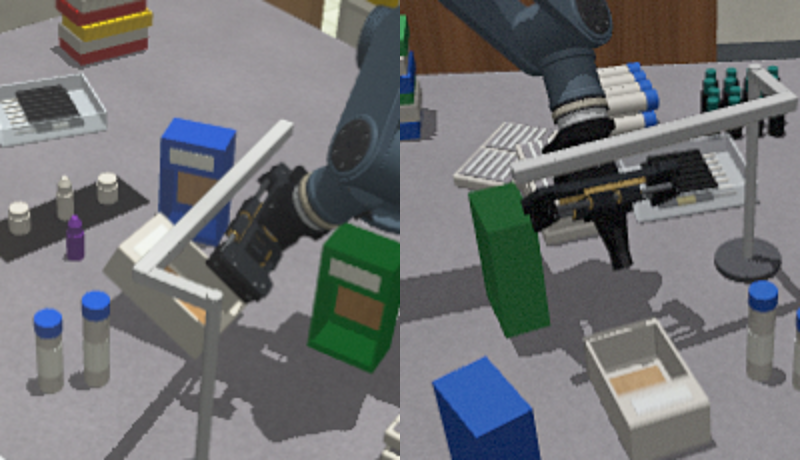

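The box has gone over and appears at (400,650) of the crop on its back, opening up. I retract the way I came, lift over the bar, then measure the box and bottle.

Run:
```python
from way import *; from srch import dp,ux,uy
T=pose(); z=T[:3,2]
c=lambda bx: np.r_[dp[:2],.158]+bx*ux+.01*uy-.025*z
P=c(-.06)
way([P,P-.2*z,P-.2*z+[0,0,.2],(.40,.30,.55),(.43,.05,.56),(.42,-.22,.52),(.32,-.42,.42)],0)
```

```text
[0.464 0.189 0.177] rows [ 0.217  0.047 -0.204] n>= 3
[0.421 0.316 0.325] rows [ 0.     0.    -0.667] n>= 5
[0.421 0.316 0.525] rows [-0.44  -0.086 -0.493] n>= 5
[0.4  0.3  0.55] rows [-0.061 -0.098 -0.043] n>= 1
[0.43 0.05 0.56] rows [-0.586 -0.29   0.528] n>= 7
[ 0.42 -0.22  0.52] rows [-0.462 -0.417  0.665] n>= 7
[ 0.32 -0.42  0.42] rows [-0.059 -0.551  0.599] n>= 6
```

```bash
python3 -m handwheel '[[0.07,0.015,-0.065,0],[0.14,0.03,-0.13,0],[0.217,0.047,-0.204,0],[0.217,0.047,-0.33,0],[0.217,0.047,-0.46,0],[0.217,0.047,-0.6,0],[0.217,0.047,-0.74,0],[0.217,0.047,-0.87,0],[0.217,0.047,-0.87,0]]' | egrep 'pos|ft'
python3 -m handwheel '[[-0.5,-0.18,-0.53,0],[-0.5,-0.18,-0.53,0],[-0.5,-0.18,-0.53,0],[-0.5,-0.18,-0.53,0],[-0.5,-0.18,-0.53,0],[-0.5,-0.18,-0.53,0]]' | grep pos
python3 -m handwheel '[[-0.586,-0.29,0.528,0],[-0.586,-0.29,0.528,0],[-0.586,-0.29,0.528,0],[-0.586,-0.29,0.528,0],[-0.586,-0.29,0.528,0],[-0.586,-0.29,0.528,0],[-0.586,-0.29,0.528,0]]' | grep pos
python3 -m handwheel '[[-0.462,-0.417,0.665,0],[-0.462,-0.417,0.665,0],[-0.462,-0.417,0.665,0],[-0.462,-0.417,0.665,0],[-0.462,-0.417,0.665,0],[-0.462,-0.417,0.665,0],[-0.462,-0.417,0.665,0]]' 60| grep pos
python3 -m handwheel '[[-0.059,-0.551,0.599,0],[-0.059,-0.551,0.599,0],[-0.059,-0.551,0.599,0],[-0.059,-0.551,0.599,0],[-0.059,-0.551,0.599,0],[-0.059,-0.551,0.599,0],[-0.059,-0.551,0.599,0]]' | grep pos; python3 st.py
```

```text
position: [0.422, 0.3227, 0.3302]
ft_force: [1.3, 1.2, 0.3]
position: [0.4013, 0.2995, 0.5538]
position: [0.4307, 0.0441, 0.5586]
position: [0.4206, -0.223, 0.5168]
position: [0.3182, -0.4235, 0.414]
  t 15.8833 q [-1.07  0.02  1.9  -0.24  0.52 -1.42] tilt 41.87 az -71.8
```

Run:
```python
from fit import *
np.set_printoptions(precision=4,suppress=True)
cs=[cam(n) for n in('scene','side')]
f=np.load('fit.npz'); dp,lp=f['d'],f['l']
ux=np.array([np.cos(dp[2]),np.sin(dp[2])])
e=dp[:2]+.032*ux
ds=[]
for c,n in zip(cs,('scene','side')):
    g=proj(c,[*(e+.09*ux),.03]); d=near(n,'dispenser',g); ds.append(d); print(n,g,None if d is None else (d['point'],d['conf'],d['mask'].sum()))
    cv2.imwrite(f'pics/{n}3.png',c['frame'][:,:,::-1])
LY=[box((0,-.05,0),(.18,.05,.064))]
k=[i for i in(0,1) if ds[i] is not None]
lm=[render(c,LAMP,lp) for c in cs]
p=fit([cs[i] for i in k],[ds[i]['mask'] for i in k],LY,(e[0],e[1],[dp[2],dp[2]-.2]),ig=[lm[i] for i in k])
np.save('ly.npy',p); print('box',p,'expected',e,dp[2])
# row items by class, circle on mat
for n,c in zip(('scene','side'),cs):
    for l in('bottle','jar0'):
        print(n,l,[(np.round(d['point'],1),round(d['conf'],2),np.round(onz(c,d['point'],.024 if l=='jar0' else .035),3)) for d in vision.outline_of(n,l)[:4]])
a=cs[0]['frame'][:,:,::-1].copy();b=cs[1]['frame'][:,:,::-1].copy()
for im,c in((a,cs[0]),(b,cs[1])):
    kk,_=cv2.findContours(render(c,LY,p).astype(np.uint8),0,1); cv2.drawContours(im,kk,-1,(0,0,255),1)
cv2.imwrite('pics/v3.png',np.hstack([cv2.resize(a[150:350,200:400],None,fx=2,fy=2),cv2.resize(b[180:400,170:370],(400,400))]))
```

```text
scene [249.181  300.5784] ([251.7, 297.9], 0.88, np.int64(1750))
side [255.211 261.931] ([258.6, 264.2], 0.77, np.int64(3107))
[ 0.49    0.0809 -1.2581] 0.175
[ 0.4914  0.0808 -1.2697] 0.183
box [ 0.49    0.0809 -1.2581] expected [0.4891 0.0826] -1.2536423390212041
scene bottle [(array([221.7, 260.9]), 0.76, array([ 0.542, -0.17 ,  0.035])), (array([198.9, 251.5]), 0.66, array([ 0.5  , -0.289,  0.035]))]
scene jar0 [(array([208.1, 228.2]), 0.59, array([ 0.581, -0.302,  0.024])), (array([193.5, 274.4]), 0.49, array([ 0.413, -0.285,  0.024]))]
side bottle [(array([317. , 276.9]), 0.83, array([ 0.543, -0.199,  0.035])), (array([353.7, 260.5]), 0.71, array([ 0.504, -0.289,  0.035]))]
side jar0 [(array([360.6, 298.1]), 0.78, array([ 0.58 , -0.303,  0.024])), (array([362.3, 220.3]), 0.7, array([ 0.422, -0.295,  0.024]))]
```

View pics/v3.png

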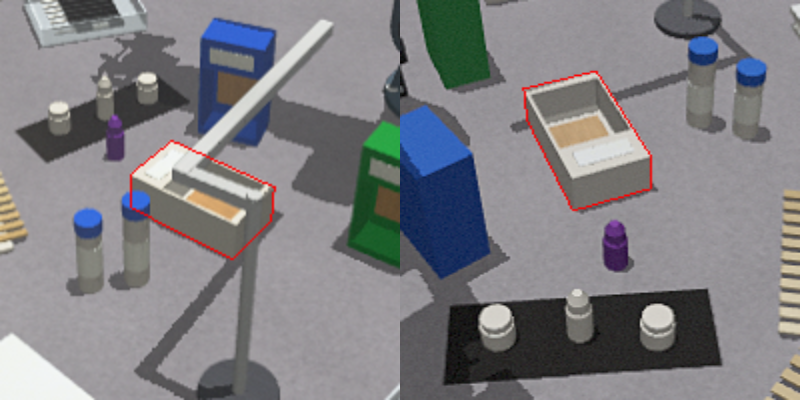

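The fit shows the box flat, with its bottom edge at (0.490, 0.081) and yaw -1.258. The bottle is at (0.502, -0.291), with the jars 80 mm either side of it. Now I try to remove the tilt by pushing inward against the near reach limit.

```bash
python3 -m handwheel '[[0.5,0,-0.4,0],[0.5,0,-0.4,0],[0.5,0,-0.4,0],[0.5,0,-0.4,0]]' | grep pos; python3 st.py
python3 -m handwheel '[[0.7,0,-0.6,0]]' | grep pos; python3 st.py
python3 -m handwheel '[[0.7,0,-0.6,0]]' | grep pos; python3 st.py
python3 -m handwheel '[[0.7,0,-0.6,0]]' | grep pos; python3 st.py
```

```text
position: [0.2451, -0.2704, 0.4091]
  t 16.6167 q [-1.03 -0.29  2.15 -0.26  0.57 -1.39] tilt 42.26 az -71.1
position: [0.2258, -0.2331, 0.408]
  t 16.7 q [-1.01 -0.38  2.19 -0.26  0.62 -1.38] tilt 42.24 az -71.2
position: [0.2066, -0.1962, 0.4074]
  t 16.7833 q [-0.98 -0.48  2.23 -0.28  0.69 -1.35] tilt 42.28 az -71.2
position: [0.1871, -0.1594, 0.4067]
  t 16.8667 q [-0.9  -0.56  2.25 -0.33  0.78 -1.26] tilt 42.32 az -71.2
```

That drove the TCP close to the base without reaching a limit, so I identify the arm's link lengths from the logged poses and plan the untilt properly.

```bash
cat > kin.py <<'E'
from h import *
from scipy.optimize import least_squares
R0=np.array([[0,-1,0],[1,0,0],[0,0,1.]])
def fk(q,p):
    h,a,b,c,off,d,e=p
    Rm=(R.from_euler('ZYZ',[q[0],q[1]+q[2],q[3]])*R.from_euler('YZ',[q[4],q[5]])).as_matrix()@R0
    s=q[1]+q[2]; w=np.array([c+a*np.sin(q[1])+b*np.sin(s)+e*np.cos(s),off,h+a*np.cos(q[1])+b*np.cos(s)-e*np.sin(s)])
    return R.from_euler('z',q[0]).as_matrix()@w+d*Rm[:,2],Rm
data=[([-1.308,.527,1.433,0,1.181,-.178],[.267,-.565,.248]),([-1.25229656,.99011444,.23552553,.00234597,1.93163936,-.12264862],[.3861,-.8145,.3415]),([-1.26294519,.80376534,.73518136,.00598947,1.57257666,-.13415698],[.3579,-.7539,.3004]),
([-.4,-.03,1.6,-.59,1.1,-.78],[.4504,-.2203,.5384]),([.29,.04,1.51,-.74,1.56,-.24],[.4311,.0471,.5479]),([.76,.3,1.19,-.71,1.92,.07],[.4029,.2961,.547]),([.68,.53,1.58,-.7,1.39,.42],[.4364,.2698,.2774]),([-1.03,-.29,2.15,-.26,.57,-1.39],[.2451,-.2704,.4091]),([-1.44,1.03,.22,.14,1.17,-.3],[.2936,-1.0673,.386])]
sol=least_squares(lambda p:np.concatenate([fk(q,p)[0]-x for q,x in data]),[.4,.4,.4,0,.1,.25,0]); P=sol.x
if __name__=='__main__':
    print(np.round(P,4),np.abs(sol.fun).max())
E
python3 kin.py
```

```text
[0.2775 0.5868 0.3909 0.0015 0.1114 0.2801 0.1168] 0.00448135542395256
```

Run:
```python
from kin import *
for z in (.1,.15,.2,.25,.3):
  for th in (0,42):
    t=np.radians(th); best=None
    for q3 in np.linspace(.22,2.44,150):
      for q2 in np.linspace(-.75,2.2,200):
        q5=np.pi-t-q2-q3
        if not 0<=q5<=2.65: continue
        q=[0,q2,q3,0,q5,0]; x=fk(q,P)[0]
        if abs(x[2]-z)<.006 and x[0]>0 and (best is None or x[0]<best[0]): best=(x[0],q2,q3,q5)
    print(z,th,None if best is None else np.round(best,2))
```

```text
0.1 0 [0.25 0.51 2.44 0.19]
0.1 42 [0.8  0.82 1.58 0.01]
0.15 0 [0.22 0.29 2.44 0.41]
0.15 42 [0.74 0.69 1.71 0.01]
0.2 0 [0.17 0.04 2.44 0.67]
0.2 42 [0.67 0.54 1.86 0.01]
0.25 0 [ 0.07 -0.38  2.44  1.08]
0.25 42 [0.57 0.35 2.05 0.01]
0.3 0 [ 0.   -0.71  2.35  1.5 ]
0.3 42 [ 0.32 -0.16  2.44  0.13]
```

Run:
```python
from way import *
np.set_printoptions(precision=3,suppress=True)
c=cam('side')
for p in [(95,200),(95,120),(130,135),(108,155),(155,185),(165,75)]: print(p,onz(c,p,0))
for P in [(-.2,.85,.3),(0,.9,.3),(.05,.85,.3),(.05,.85,0),(.2,.85,0),(0,1.0,.55)]: print(P,proj(c,P))
T=pose(); print(T[:3,3]); way([(.30,-.15,.5),(.40,.12,.56),(.30,.38,.52),(.12,.6,.45),(.0,.78,.4)],0)
from kin import *
# max r for inward tilt at z
for z in (.2,.3,.4):
  for th in (-42,-20,0):
    t=np.radians(th); b=None
    for q3 in np.linspace(.22,2.44,100):
      for q2 in np.linspace(-.75,2.2,200):
        q5=np.pi-t-q2-q3
        if 0<=q5<=2.65:
          x=fk([0,q2,q3,0,q5,0],P)[0]
          if abs(x[2]-z)<.008 and (b is None or x[0]>b[0]): b=(x[0],q2,q3,q5)
    print(z,th,np.round(b,2))
```

```text
(95, 200) [0.302 0.946 0.   ]
(95, 120) [-0.018  0.972  0.   ]
(130, 135) [ 0.085  0.692 -0.   ]
(108, 155) [0.136 0.852 0.   ]
(155, 185) [0.278 0.515 0.   ]
(165, 75) [-0.073  0.485  0.   ]
(-0.2, 0.85, 0.3) [30.944 36.917]
(0, 0.9, 0.3) [ 24.308 100.886]
(0.05, 0.85, 0.3) [ 29.144 112.791]
(0.05, 0.85, 0) [109.124 132.209]
(0.2, 0.85, 0) [107.585 171.812]
(0, 1.0, 0.55) [-65.752  86.542]
[ 0.184 -0.153  0.405]
[ 0.3  -0.15  0.5 ] rows [-0.365  0.307 -0.158] n>= 4
[0.4  0.12 0.56] rows [ 0.293  0.675 -0.648] n>= 8
[0.3  0.38 0.52] rows [ 0.769  0.114 -0.525] n>= 7
[0.12 0.6  0.45] rows [ 0.862 -0.169 -0.425] n>= 8
[0.   0.78 0.4 ] rows [ 0.652 -0.061 -0.346] n>= 6
0.2 -42 [0.77 1.22 0.22 2.43]
0.2 -20 [0.85 1.16 0.22 2.11]
0.2 0 [0.94 1.15 0.22 1.77]
0.3 -42 [0.75 1.12 0.22 2.54]
0.3 -20 [0.83 1.06 0.22 2.21]
0.3 0 [0.92 1.04 0.22 1.88]
0.4 -42 [0.72 1.01 0.22 2.64]
0.4 -20 [0.79 0.95 0.22 2.32]
0.4 0 [0.88 0.94 0.22 1.98]
```

Inward reach won't help, but an outward push on the robot's left side, around azimuth 95°, undoes the tilt by the same mechanism. The model confirms it is reachable. I travel there high, over the bar.

```bash
python3 -m handwheel '[[-0.365,0.307,-0.158,0],[-0.365,0.307,-0.158,0],[-0.365,0.307,-0.158,0],[-0.365,0.307,-0.158,0],[-0.22,0.48,-0.48,0],[-0.072,0.982,-0.806,0],[-0.072,0.982,-0.806,0],[-0.072,0.982,-0.806,0],[-0.072,0.982,-0.806,0],[-0.072,0.982,-0.806,0],[-0.072,0.982,-0.806,0],[-0.072,0.982,-0.806,0],[-0.072,0.982,-0.806,0]]' | grep pos; python3 st.py
python3 -m handwheel '[[0.769,0.114,-0.525,0],[0.769,0.114,-0.525,0],[0.769,0.114,-0.525,0],[0.769,0.114,-0.525,0],[0.769,0.114,-0.525,0],[0.769,0.114,-0.525,0],[0.769,0.114,-0.525,0],[0.769,0.114,-0.525,0]]' | grep pos; python3 st.py
python3 -m handwheel '[[0.862,-0.169,-0.425,0],[0.862,-0.169,-0.425,0],[0.862,-0.169,-0.425,0],[0.862,-0.169,-0.425,0],[0.862,-0.169,-0.425,0],[0.862,-0.169,-0.425,0],[0.862,-0.169,-0.425,0],[0.862,-0.169,-0.425,0]]' | grep pos; python3 st.py
python3 -c "
from way import *
way([(.02,.74,.42),(-.08,1.04,.42)])"
```

```text
position: [0.4072, 0.1157, 0.5623]
  t 18.0 q [ 0.46  0.07  1.44 -0.74  1.7  -0.14] tilt 42.23 az -70.7
position: [0.3038, 0.3756, 0.5198]
  t 18.6667 q [ 0.97  0.35  1.19 -0.64  2.01  0.29] tilt 42.23 az -71.0
position: [0.122, 0.595, 0.4475]
  t 19.3333 q [ 1.35  0.68  0.8  -0.48  2.26  0.63] tilt 42.43 az -71.1
[0.02 0.74 0.42] rows [ 0.504 -0.067 -0.315] n>= 5
[-0.08  1.04  0.42] rows [ 0.761  0.162 -0.711] n>= 8
```

```bash
python3 -m handwheel '[[0.504,-0.067,-0.315,0],[0.504,-0.067,-0.315,0],[0.504,-0.067,-0.315,0],[0.504,-0.067,-0.315,0],[0.504,-0.067,-0.315,0]]' | grep pos; python3 st.py
python3 -m handwheel '[[0.8,0.1,-0.7,0]]' | grep pos; python3 st.py
python3 -m handwheel '[[0.8,0.1,-0.7,0]]' | grep pos; python3 st.py
python3 -m handwheel '[[0.8,0.1,-0.7,0]]' | grep pos; python3 st.py
python3 -m handwheel '[[0.8,0.1,-0.7,0]]' | grep pos; python3 st.py
```

```text
position: [0.0228, 0.726, 0.4085]
  t 19.75 q [ 1.49  1.    0.23 -0.51  2.56  0.62] tilt 43.45 az -71.5
position: [0.0126, 0.7331, 0.4029]
  t 19.8333 q [ 1.5   1.01  0.22 -0.49  2.54  0.66] tilt 41.84 az -70.6
position: [-0.0008, 0.7392, 0.3947]
  t 19.9167 q [ 1.52  1.01  0.22 -0.46  2.53  0.7 ] tilt 40.65 az -69.8
position: [-0.0139, 0.7448, 0.3847]
  t 20.0 q [ 1.53  1.02  0.22 -0.44  2.51  0.73] tilt 39.73 az -69.1
position: [-0.0266, 0.75, 0.3746]
  t 20.0833 q [ 1.55  1.03  0.22 -0.41  2.49  0.77] tilt 38.88 az -68.4
```

```bash
python3 -m handwheel '[[0.9,0.3,-0.95,0]]' | grep -c pos
python3 -m handwheel '[[0.9,0.3,-0.95,0]]' | grep -c pos
python3 -m handwheel '[[0.9,0.3,-0.95,0]]' | grep -c pos
python3 -m handwheel '[[0.9,0.3,-0.95,0]]' | grep pos; python3 st.py
python3 -m handwheel '[[0.95,0.3,-0.8,0]]' | grep -c pos
python3 -m handwheel '[[0.95,0.3,-0.8,0]]' | grep -c pos
python3 -m handwheel '[[0.95,0.3,-0.8,0]]' | grep -c pos
python3 -m handwheel '[[0.95,0.3,-0.8,0]]' | grep pos; python3 st.py
python3 -m handwheel '[[1,0.3,-0.7,0]]' | grep -c pos
python3 -m handwheel '[[1,0.3,-0.7,0]]' | grep -c pos
python3 -m handwheel '[[1,0.3,-0.7,0]]' | grep -c pos
python3 -m handwheel '[[1,0.3,-0.7,0]]' | grep pos; python3 st.py
```

```text
1
1
1
position: [-0.0533, 0.7683, 0.3494]
  t 20.4167 q [ 1.58  1.05  0.22 -0.36  2.42  0.83] tilt 35.2 az -65.4
1
1
1
position: [-0.0803, 0.7888, 0.3198]
  t 20.75 q [ 1.61  1.07  0.22 -0.32  2.33  0.9 ] tilt 31.27 az -61.9
1
1
1
position: [-0.1063, 0.8105, 0.2933]
  t 21.0833 q [ 1.64  1.08  0.22 -0.28  2.24  0.95] tilt 26.96 az -57.4
```

```bash
python3 -m handwheel '[[0.2,0.3,-0.35,0],[0.2,0.3,-0.35,0],[0.2,0.3,-0.35,0]]' | grep pos; python3 st.py
python3 -m handwheel '[[1,0.3,-0.7,0]]' | grep -c pos
python3 -m handwheel '[[1,0.3,-0.7,0]]' | grep -c pos
python3 -m handwheel '[[1,0.3,-0.7,0]]' | grep -c pos
python3 -m handwheel '[[1,0.3,-0.7,0]]' | grep -c pos
python3 -m handwheel '[[1,0.3,-0.6,0]]' | grep -c pos
python3 -m handwheel '[[1,0.3,-0.6,0]]' | grep pos; python3 st.py
python3 -m handwheel '[[1,0.3,-0.6,0]]' | grep -c pos
python3 -m handwheel '[[1,0.3,-0.6,0]]' | grep -c pos
python3 -m handwheel '[[1,0.3,-0.6,0]]' | grep -c pos
python3 -m handwheel '[[1,0.3,-0.6,0]]' | grep pos; python3 st.py
```

```text
position: [-0.0759, 0.8153, 0.3145]
  t 21.3333 q [ 1.61  1.06  0.22 -0.3   2.23  0.9 ] tilt 25.71 az -55.6
1
1
1
1
1
position: [-0.1237, 0.8456, 0.2958]
  t 21.8333 q [ 1.66  1.06  0.22 -0.26  2.1   0.97] tilt 19.25 az -43.5
1
1
1
position: [-0.15, 0.8647, 0.2967]
  t 22.1667 q [ 1.68  1.06  0.22 -0.24  2.02  1.01] tilt 15.32 az -30.1
```

```bash
python3 -m handwheel '[[1,0.2,-0.5,0]]' | grep -c pos
python3 -m handwheel '[[1,0.2,-0.5,0]]' | grep -c pos
python3 -m handwheel '[[1,0.2,-0.5,0]]' | grep -c pos
python3 -m handwheel '[[1,0.2,-0.5,0]]' | grep -c pos
python3 -m handwheel '[[1,0.2,-0.5,0]]' | egrep 'pos|ft'; python3 st.py
python3 -c "
from way import *
T=pose();print(T)
way([(.0,.66,.42),(.2,.45,.5),(.38,.22,.55),(.45,-.03,.55),(.47,-.25,.4)])"
```

```text
1
1
1
1
position: [-0.1977, 0.8847, 0.3025]
ft_force: [-0.7, 0.4, 0.1]
  t 22.5833 q [ 1.73  1.05  0.22 -0.22  1.91  1.06] tilt 11.98 az -2.9
[[-0.55571913  0.8051015   0.20733505 -0.19765326]
 [ 0.821665    0.56987281 -0.01056499  0.88468366]
 [-0.12666049  0.16448879 -0.97821294  0.30247598]
 [ 0.          0.          0.          1.        ]]
[0.   0.66 0.42] rows [-1.031  0.168 -0.239] n>= 8
[0.2  0.45 0.5 ] rows [-0.979  0.182 -0.115] n>= 8
[0.38 0.22 0.55] rows [-0.984  0.074 -0.031] n>= 8
[ 0.45 -0.03  0.55] rows [-0.814 -0.287  0.057] n>= 7
[ 0.47 -0.25  0.4 ] rows [-0.576 -0.446  0.511] n>= 7
```

The tool is now tilted 12° toward +x, which is good enough to work with. I'll roll by -27° and travel back over the lamp to a point above the bottle.

```bash
python3 -m handwheel '[[-1,0.168,-0.239,-0.02],[-1,0.168,-0.239,-0.04],[-1,0.168,-0.239,-0.06],[-1,0.168,-0.239,-0.075],[-1,0.168,-0.239,-0.075],[-1,0.168,-0.239,-0.075],[-1,0.168,-0.239,-0.075],[-1,0.168,-0.239,-0.075],[-1,0.168,-0.239,-0.075]]' 60 | grep pos; python3 st.py
python3 -c "
from way import *
T=pose();print(T)
way([(.2,.45,.5),(.38,.22,.55),(.45,-.03,.55),(.46,-.27,.33)])"
```

```text
position: [-0.0015, 0.6653, 0.4249]
  t 23.3333 q [ 1.49  0.47  1.07 -0.21  1.6   0.42] tilt 12.13 az -1.8
[[-0.85807101  0.46859646  0.21007499 -0.00154457]
 [ 0.47800152  0.87833284 -0.00678048  0.66534482]
 [-0.18769307  0.09459803 -0.97766176  0.42487014]
 [ 0.          0.          0.          1.        ]]
[0.2  0.45 0.5 ] rows [-0.967 -0.292 -0.099] n>= 8
[0.38 0.22 0.55] rows [-0.913 -0.376 -0.032] n>= 8
[ 0.45 -0.03  0.55] rows [-0.599 -0.623  0.055] n>= 7
[ 0.46 -0.27  0.33] rows [-0.273 -0.756  0.729] n>= 8
```

```bash
python3 -m handwheel '[[-0.967,-0.292,-0.099,0],[-0.967,-0.292,-0.099,0],[-0.967,-0.292,-0.099,0],[-0.967,-0.292,-0.099,0],[-0.967,-0.292,-0.099,0],[-0.967,-0.292,-0.099,0],[-0.967,-0.292,-0.099,0],[-0.967,-0.292,-0.099,0]]' | grep pos
python3 -m handwheel '[[-0.913,-0.376,-0.032,0],[-0.913,-0.376,-0.032,0],[-0.913,-0.376,-0.032,0],[-0.913,-0.376,-0.032,0],[-0.913,-0.376,-0.032,0],[-0.913,-0.376,-0.032,0],[-0.913,-0.376,-0.032,0],[-0.913,-0.376,-0.032,0]]' | grep pos
python3 -m handwheel '[[-0.599,-0.623,0.055,0],[-0.599,-0.623,0.055,0],[-0.599,-0.623,0.055,0],[-0.599,-0.623,0.055,0],[-0.599,-0.623,0.055,0],[-0.599,-0.623,0.055,0],[-0.599,-0.623,0.055,0]]' | grep pos
python3 -m handwheel '[[-0.3,-0.49,0.1,0],[-0.3,-0.756,0.3,0],[-0.273,-0.756,0.5,0],[-0.273,-0.756,0.729,0],[-0.273,-0.756,0.729,0],[-0.273,-0.756,0.729,0],[-0.273,-0.756,0.729,0],[-0.273,-0.756,0.729,0],[-0.273,-0.756,0.729,0],[-0.273,-0.756,0.729,0]]' | grep pos; python3 st.py
python3 - <<'E'
from h import *
np.set_printoptions(precision=3,suppress=True)
w=cam('wrist'); cv2.imwrite('pics/w1.png',w['frame'][:,:,::-1])
for l in('bottle','jar0'):
    print(l,[(np.round(d['point'],1),round(d['conf'],2),onz(w,d['point'],.045)) for d in vision.outline_of('wrist',l)[:4]])
print(proj(w,[.502,-.291,.003]),proj(w,[.502,-.291,.079]))
for n in('scene','side'):
    c=cam(n); print(n,[(np.round(d['point'],1),round(d['conf'],2),onz(c,d['point'],.035)) for d in vision.outline_of(n,'bottle')[:3]])
E
```

```text
position: [0.2007, 0.4512, 0.498]
position: [0.3839, 0.2203, 0.5484]
position: [0.4524, -0.0304, 0.5479]
position: [0.4606, -0.2665, 0.3272]
  t 26.0833 q [-0.81  0.24  1.68  0.16  1.07 -1.95] tilt 11.79 az -2.3
bottle [(array([165.8, 329.6]), 0.95, array([ 0.536, -0.198,  0.045])), (array([173.2, 260.7]), 0.94, array([ 0.497, -0.289,  0.045]))]
jar0 [(array([215.5, 278.6]), 0.96, array([ 0.569, -0.298,  0.045])), (array([115.5, 231.5]), 0.93, array([ 0.41 , -0.283,  0.045]))]
[168.028 260.165] [185.746 261.962]
scene [(array([199.1, 253.6]), 0.61, array([ 0.495, -0.284,  0.035]))]
side [(array([313.8, 274.9]), 0.68, array([ 0.539, -0.191,  0.035])), (array([352. , 260.4]), 0.54, array([ 0.504, -0.285,  0.035]))]
```

View pics/w1.png

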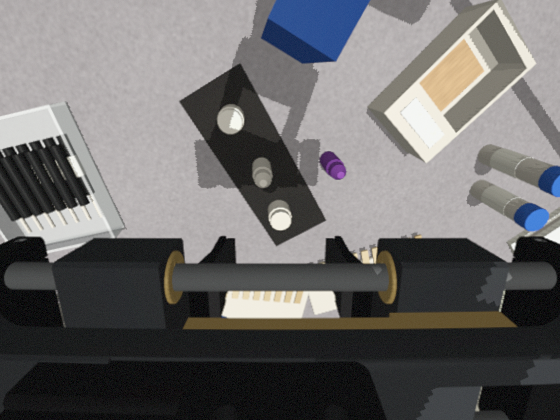

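The wrist image shows the bottle at (173,261), between the jars at (119,231) and (215,279), with the purple one clear at (165,332). I combine the views to about (0.500, -0.288) and descend along the tool axis.

```bash
python3 -c "
from way import *
T=pose();z=T[:3,2];g=np.array([.500,-.288,.041])-.006*z
way([g-.1*z,g])"
```

```text
[ 0.478 -0.286  0.145] rows [ 0.041 -0.088  0.622] n>= 5
[ 0.499 -0.288  0.047] rows [-0.    -0.     0.333] n>= 3
```

```bash
python3 -m handwheel '[[0.041,-0.088,0.2,0],[0.041,-0.088,0.4,0],[0.041,-0.088,0.622,0],[0.041,-0.088,0.622,0],[0.041,-0.088,0.622,0],[0.041,-0.088,0.622,0],[0.041,-0.088,0.622,0]]' 65 | egrep 'pos|width'
python3 - <<'E'
from way import *
np.set_printoptions(precision=4,suppress=True)
w=cam('wrist'); cv2.imwrite('pics/w2.png',w['frame'][:,:,::-1])
for d in vision.outline_of('wrist','bottle')[:3]:
    m=d['mask']; print(np.round(d['point'],1),d['conf'],onz(w,d['point'],.04), np.where(m)[0].min(),np.where(m)[0].max(),np.where(m)[1].min(),np.where(m)[1].max())
for z in(.003,.04,.079): print(proj(w,[.500,-.288,z]))
T=pose();z=T[:3,2];g=np.array([.500,-.288,.041])-.006*z; way([g])
E
```

```text
position: [0.4766, -0.2861, 0.1426]
grip_width: 0.0567
[202.1 399.2] 0.96 [ 0.5387 -0.1927  0.04  ] 176 230 371 428
[218.8 279.5] 0.67 [ 0.5002 -0.2898  0.04  ] 187 247 263 297
[109.9 525.9] 0.39 [ 0.514 -0.075  0.04 ] 7 200 455 559
[199.9048 277.6492]
[217.7288 281.2399]
[242.3786 286.2058]
[ 0.499 -0.288  0.047] rows [0.001 0.003 0.334] n>= 3
```

View pics/w2.png

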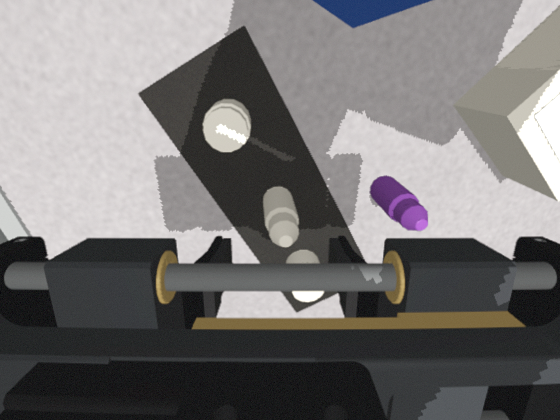

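The close view shows the bottle at (219,280), which puts it at (0.500, -0.290) as expected. I descend, grip at 12 N, and lift.

```bash
python3 -m handwheel '[[0,-0.003,0.1,0],[0,-0.003,0.2,0],[0,-0.003,0.27,0],[0,-0.003,0.334,0],[0,-0.003,0.334,0],[0,-0.003,0.334,0]]' | egrep 'pos|width|ft'
python3 -m handwheel '[[0,0,0,0],[0,0,0,0],[0,0,0,0],[0,0,0,0],[0,0,0,0],[0,0,0,0],[0,0,0,0],[0,0,0,0]]' 10 12| egrep 'pos|grip|ft'
python3 -c "
from way import *
T=pose();print(T);p=T[:3,3]
way([p+[0,0,.12]])"
```

```text
position: [0.4977, -0.2892, 0.0463]
ft_force: [-0.5, -0.0, 0.7]
grip_width: 0.0567
position: [0.4972, -0.2889, 0.0453]
ft_force: [-1.2, -0.3, 6.0]
grip_width: 0.0273
grip_force: 12.0
[[-0.85999918  0.46567409  0.20868409  0.49722296]
 [ 0.47361008  0.88063359 -0.01334055 -0.28893356]
 [-0.18998657  0.08736202 -0.97789211  0.04530074]
 [ 0.          0.          0.          1.        ]]
[ 0.497 -0.289  0.165] rows [-0.076  0.035 -0.391] n>= 3
```

```bash
python3 -m handwheel '[[-0.01,0.005,-0.06,0],[-0.04,0.02,-0.2,0],[-0.076,0.035,-0.391,0],[-0.095,0.044,-0.49,0],[-0.095,0.044,-0.49,0],[-0.095,0.044,-0.49,0]]' | egrep 'pos|grip'
python3 - <<'E'
from fit import *
from way import way
from srch import sd,lp
np.set_printoptions(precision=3,suppress=True)
cs=[cam(n) for n in('scene','side')]
g=[near('scene','dispenser',(183,318)),near('side','dispenser',(282,188))]
k=[i for i in(0,1) if g[i] is not None]; p=onz(cs[1],(305,200),0); bp=None
if k: bp=fit([cs[i] for i in k],[g[i]['mask'] for i in k],DISP,(p[0],p[1],[-1.3,-.5,.3,1]))
T=pose(); D=T[:3,:3]; print(p,bp)
L=np.load('ly.npy'); u=np.array([np.cos(L[2]),np.sin(L[2])])
G=np.array([[x,y,z] for x in np.linspace(-.0375,.0375,6) for y in np.linspace(-.095,.095,13) for z in np.linspace(-.18,-.045,14)])
off=np.array([.4972,-.2889])-np.array([.500,-.290])
pts=[]
for s,h in((.13,.150),(.13,.076),(.078,.076),(.078,.005)):
    b=L[:2]+s*u; t=np.r_[b+off,.0453-.003+h]; pts.append(t); W=t+G@D.T
    print(s,h,t,'blue',None if bp is None else sd(W,(0,0,.09),(.032,.05,.09),bp),'bar',sd(W,(.0825,0,.309),(.1825,.01,.011),lp),
      'can',[sd(W,(0,0,.071),(.0185,.0185,.071),(*c,0)) for c in((.662,.058),)],'box',sd(W,(.09,0,.032),(.09,.05,.032),L))
way(pts)
E
```

```text
position: [0.4986, -0.29, 0.1985]
grip_width: 0.0278
grip_force: 12.0
[ 0.351 -0.137 -1.334] 0.612
[ 0.347 -0.142  0.06 ] 0.506
[ 0.348 -0.142  0.56 ] 0.389
[ 0.348 -0.143  0.545] 0.389
[ 0.367 -0.125  0.   ] [ 0.348 -0.142  0.56 ]
0.13 0.15 [ 0.527 -0.042  0.192] blue 77.53589649290207 bar 50.83120305585484 can [np.float64(121.07902339571996)] box 162.45774616364548
0.13 0.076 [ 0.527 -0.042  0.118] blue 59.32487729837509 bar 46.409645736708626 can [np.float64(62.42733781635572)] box 89.05541898747464
0.078 0.076 [0.511 0.008 0.118] blue 71.96705965413135 bar 1.9479313342174003 can [np.float64(74.13108734830678)] box 89.05541898747464
0.078 0.005 [0.511 0.008 0.047] blue 59.830716994059294 bar 69.66444843788724 can [np.float64(64.9561996914832)] box 19.029475371125482
[ 0.527 -0.042  0.192] rows [0.299 0.77  0.016] n>= 6
[ 0.527 -0.042  0.118] rows [ 0.045 -0.022  0.241] n>= 2
[0.511 0.008 0.118] rows [ 0.124  0.12  -0.012] n>= 2
[0.511 0.008 0.047] rows [ 0.044 -0.021  0.232] n>= 2
```

```bash
python3 -m handwheel '[[0.299,0.77,0.016,0],[0.299,0.77,0.016,0],[0.299,0.77,0.016,0],[0.299,0.77,0.016,0],[0.299,0.77,0.016,0],[0.299,0.77,0.016,0],[0.299,0.77,0.016,0],[0.344,0.748,0.1,0],[0.344,0.748,0.18,0],[0.344,0.748,0.245,0],[0.344,0.748,0.245,0]]' | egrep 'pos|grip'
python3 - <<'E'
from way import *
L=np.load('ly.npy'); u=np.array([np.cos(L[2]),np.sin(L[2])]); off=np.array([-.0028,.0011])
way([np.r_[L[:2]+s*u+off,.0423+h] for s,h in((.10,.076),(.085,.055),(.085,.0055))])
from h import *
a=cam('scene')['frame'][:,:,::-1];b=cam('side')['frame'][:,:,::-1]
cv2.imwrite('pics/c.png',np.hstack([cv2.resize(a[130:330,200:400],None,fx=2,fy=2),cv2.resize(b[120:320,170:370],(400,400))]))
E
```

```text
position: [0.5255, -0.0425, 0.1184]
grip_width: 0.0274
grip_force: 11.9
[ 0.518 -0.013  0.118] rows [ 0.068  0.074 -0.005] n>= 1
[0.513 0.001 0.097] rows [0.048 0.029 0.065] n>= 1
[0.513 0.001 0.048] rows [ 0.03  -0.014  0.162] n>= 2
```

View pics/c.png

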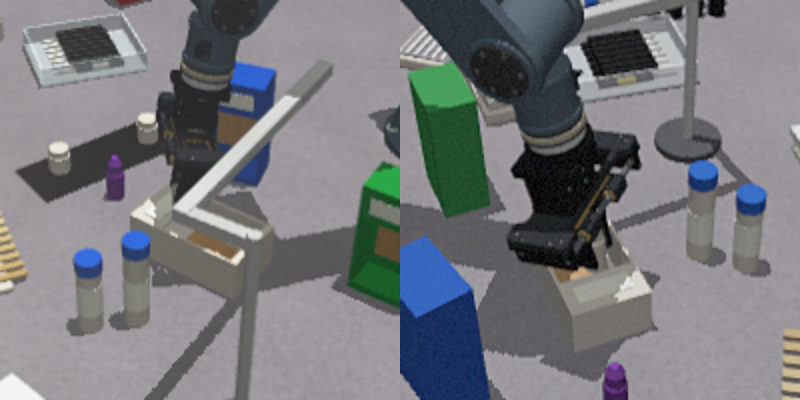

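The bottle hangs just past the header and the gripper is clear of the bar. The forearm comes close to the bar's near end, so I check that clearance in the model before lowering.

Run:
```python
from kin import *
f=np.load('fit.npz'); lp=f['l']; q0=np.array(robot.get_obs()['q']); Rm=pose()[:3,:3]
c,s=np.cos(lp[2]),np.sin(lp[2]); bar=np.array([[lp[0]+t*c,lp[1]+t*s,.309] for t in np.linspace(-.1,.1,60)])
def segs(q):
    h,a,b,cc,off,d,e=P; M=R.from_euler('z',q[0]).as_matrix(); S=q[1]+q[2]
    el=np.array([cc+a*np.sin(q[1]),off,h+a*np.cos(q[1])]); e2=el+e*np.array([np.cos(S),0,-np.sin(S)]); w=e2+b*np.array([np.sin(S),0,np.cos(S)])
    return [M@x for x in(el,e2,w)]
for t in((.5255,-.0425,.1184),(.518,-.013,.118),(.513,.001,.097),(.513,.001,.048)):
    r=least_squares(lambda q:np.r_[(fk(q,P)[0]-t)*5,(R.from_matrix(fk(q,P)[1].T@Rm)).as_rotvec()],q0); q=r.x
    el,e2,w=segs(q); T=fk(q,P)[0]
    dd=lambda A,B:min(np.linalg.norm(bar-(A+k*(B-A)),axis=1).min() for k in np.linspace(0,1,40))
    print(t,np.round(q,2),'forearm',round(dd(e2,w),3),'elb',round(dd(el,e2),3),'wrist-tool',round(dd(w,w+.6*(T-w)),3),'w',np.round(w,3),'e2',np.round(e2,3))
```

```text
(0.5255, -0.0425, 0.1184) [-0.32  0.56  1.93  0.12  0.45 -1.5 ] forearm 0.16 elb 0.42 wrist-tool 0.144 w [ 0.469 -0.039  0.393] e2 [0.244 0.036 0.704]
(0.518, -0.013, 0.118) [-0.27  0.55  1.95  0.1   0.43 -1.43] forearm 0.135 elb 0.425 wrist-tool 0.113 w [ 0.461 -0.01   0.392] e2 [0.238 0.051 0.707]
(0.513, 0.001, 0.097) [-0.24  0.59  1.98  0.1   0.37 -1.41] forearm 0.111 elb 0.414 wrist-tool 0.097 w [0.456 0.004 0.371] e2 [0.252 0.054 0.701]
(0.513, 0.001, 0.048) [-0.24  0.7   2.    0.15  0.24 -1.46] forearm 0.092 elb 0.379 wrist-tool 0.092 w [0.456 0.004 0.322] e2 [0.293 0.044 0.676]
```

About 92 mm to the bar's centre line leaves room. I lower in small steps.

```bash
python3 -m handwheel '[[0.034,0.037,-0.003,0],[0.068,0.074,-0.005,0],[0.092,0.088,0.028,0],[0.116,0.103,0.06,0],[0.116,0.103,0.06,0]]' | egrep 'pos|grip_f|ft'
python3 -m handwheel '[[0.01,-0.004,0.05,0],[0.02,-0.009,0.1,0],[0.025,-0.012,0.135,0],[0.028,-0.013,0.15,0],[0.028,-0.013,0.15,0]]' | egrep 'pos|grip|ft'
python3 -c "
from way import *
L=np.load('ly.npy'); u=np.array([np.cos(L[2]),np.sin(L[2])])
way([np.r_[L[:2]+.085*u+[-.0028,.0011],.0423+.0045]])"
```

```text
position: [0.5147, 0.0014, 0.1014]
ft_force: [-0.8, -0.7, -0.3]
grip_force: 11.9
position: [0.5167, -0.0002, 0.0558]
ft_force: [0.7, 0.5, -0.7]
grip_width: 0.0279
grip_force: 12.0
[0.513 0.001 0.047] rows [ 0.017 -0.004  0.027] n>= 1
```

```bash
python3 -m handwheel '[[0.002,-0.001,0.012,0],[0.005,-0.002,0.024,0],[0.006,-0.003,0.03,0],[0.006,-0.003,0.03,0],[0.006,-0.003,0.03,0]]' | egrep 'pos|grip|ft'
python3 -m handwheel '[[0,0,0,0],[0,0,0,0],[0,0,0,0],[0,0,0,0],[0,0,0,0]]' 52 | egrep 'pos|grip|ft'
python3 - <<'E'
from way import *
p=pose()[:3,3]; z=pose()[:3,2]
way([p-.1*z,p-.1*z+[.015,-.06,.12]])
a=cam('scene')['frame'][:,:,::-1];b=cam('side')['frame'][:,:,::-1]
cv2.imwrite('pics/d.png',np.hstack([cv2.resize(a[130:330,200:400],None,fx=2,fy=2),cv2.resize(b[120:320,170:370],(400,400))]))
E
```

```text
position: [0.5166, 0.0003, 0.0469]
ft_force: [0.6, 0.6, 0.5]
grip_width: 0.0277
grip_force: 12.0
position: [0.5165, 0.0003, 0.0468]
ft_force: [-0.9, -0.7, -0.6]
grip_width: 0.0442
grip_force: 0.0
[0.496 0.002 0.145] rows [-0.     0.    -0.333] n>= 3
[ 0.511 -0.058  0.265] rows [-0.213 -0.118 -0.378] n>= 4
```

```bash
python3 -m handwheel '[[0,0,-0.06,0],[0,0,-0.12,0],[0,0,-0.17,0],[-0.06,0,-0.23,0],[-0.12,0,-0.3,0],[-0.18,0,-0.38,0],[-0.28,0,-0.46,0],[-0.35,0,-0.58,0],[-0.4,0,-0.7,0],[-0.4,0,-0.7,0]]' | egrep 'pos|grip|ft'
python3 - <<'E'
from way import *
np.set_printoptions(precision=3,suppress=True)
cs={n:cam(n) for n in('scene','side')}; L=np.load('ly.npy'); u=np.array([np.cos(L[2]),np.sin(L[2])]); b=L[:2]+.085*u
for n,c in cs.items():
    print(n,'base',proj(c,[*b,.004]),'tip',proj(c,[*b,.08]),[(np.round(d['point'],1),round(d['conf'],2)) for d in vision.look_for(n,'bottle')])
a,b=[c['frame'][:,:,::-1] for c in cs.values()]
cv2.imwrite('pics/e.png',np.hstack([cv2.resize(a[160:310,220:370],(400,400)),cv2.resize(b[170:320,190:340],(400,400))]))
E
```

```text
position: [0.5823, -0.0568, 0.2836]
ft_force: [1.2, -0.4, -0.0]
grip_width: 0.0452
grip_force: 0.0
scene base [256.419 301.197] tip [236.083 302.017] [(array([253.5, 295.5]), 0.59), (array([219.1, 261.5]), 0.56), (array([250. , 302.2]), 0.42)]
side base [261.626 261.89 ] tip [239.906 260.722] [(array([316.7, 277.1]), 0.74), (array([245.8, 267.4]), 0.52)]
```

View pics/e.png

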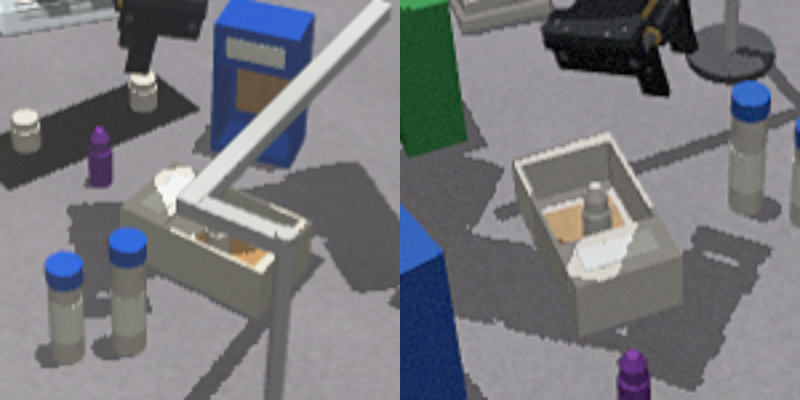

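The bottle stands upright in the lying box, at about (210,595) in the right crop. The robot is clear and everything else is in place, so I hand in.

```bash
python3 -c "
from rig import robot,job
print(robot.get_obs()['time'],job.hand_in())"
```

```text
the job is handed in; nothing more can be done
32.8 None
```

I handed the job in at 32.8 s: the last picture shows the dispenser on its closed back with the dropper bottle upright inside it, and the lamp, jars and canisters looking undisturbed. The hand-in returned no verdict.

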